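# Clear the jammed feed chute and load the kit tray

### The arm

A 6-joint arm with a two-finger parallel gripper is mounted at the origin on the work surface. World frame = base frame: x ahead of the robot, y to its left, z up, the work surface at z = 0. Lengths are in m, angles in rad, forces in N, time in s.
With the tool pointing down it reaches from about 0.3 to 0.875 m from the base axis. Payload 4.2 kg.
Tool frame: the origin (TCP) lies on the centre line of the jaws, within the pads' length; the fingertips stand 25 mm ahead of it and the grasp point (between the pads) lies 6 mm ahead of it; z points along the fingers, y is the line along which they close (so a half turn about z gives the same grasp; the last joint's range is limited). The gripper opens to 85 mm and grips with 20 to 120 N. Pads are 22 mm wide; open, the fingers measure 114 mm over their backs; the gripper's body (76 mm by 85 mm) begins 54 mm behind the grasp point. The pads swing forward as they close: fully open they stand 13 mm farther back than shut.
Start: joints at [1.139, 0.32, 1.565, -0, 1.257, -0.02], TCP at [0.23, 0.527, 0.256] pointing down, gripper open.
Joint ranges: [-3.11, 3.11], [-0.84, 2.01], [0.21, 2.61], [-1.34, 4.49], [0.05, 2.63], [-2.56, 2.56]. Speed limits (rad/s): [2.57, 2.57, 3.14, 3.14, 3.14, 3.14].

### API

Orientations are given as a unit quaternion [x, y, z, w].
In Python, from bench import arm, optics, job, nets gives the robot as it stands. The module is installed in compiled form; this text tells all that it offers.
- The arm moves only by the shell command python3 -m creep 'ROWS'. ROWS is JSON, one flat list of numbers, 7 for each row, row after row: the shift along the tool's x, y, z in cm, then the turn, a rotation vector about the tool's x, y, z in rad, then the opening in per cent of the stroke, from 0 (shut) to 100 (fully open). In form: [x, y, z, ax, ay, az, jaw, x, y, z, ax, ay, az, jaw, ...]. A call has 1 to 8 rows; each row is the pose to reach, as a shift and turn from the pose commanded when the call began, along the tool's axes at that moment; what a row does not reach only later rows make up. A row lasts 1/10 s, in which the tool goes at most 50 mm and 8.59 degrees, less where a joint would pass 70% of its speed; a pose out of reach is approached as far as the arm can. A call with a gripper value outside its range is refused whole. The fingers move at their own pace and stop on an object; the grip force is fixed at half the most. Time passes only in rows, so rows that repeat a pose let the fingers close. It gives the time, the measured TCP pose, the force, the opening and the grip force at its end, in the units of the state.
- arm.read_state(): the state, without advancing time (a new reading comes with each control period).
- optics.grab_frame(name): name is "side" or "top" or "wrist"; returns the picture (480x640x3 uint8, red, green, blue); there is no depth.
- optics.get_calibration(name): a dict with "mtx" (3x3 intrinsics, pixels), "position" and "orientation" of the camera in the world. Camera axes: x right, y up, looking along -z (the intrinsics and any distortion apply to the point x, -y, -z); pixel columns grow to the right and rows downward; lengths in m; the calibration is good to about 2 mm. A picture is of the moment at which its call begins: read the wrist's pose just before it. get_calibration takes no time and is no camera call; for the wrist camera it gives the pose at the moment of the call.
- job.job_done(): hands the job in; it is judged then, once.
Trained networks look in the newest picture that a camera, given by its name, has taken for a name from the list of things; names that differ only in an ending like _2 or _b are one class to them, and where a whole thing is asked for, a point or a joint stands for the part that bears it (a point fixed in the world has none). Each returns a list of dicts, best first, with "conf" (0 to 1); they miss things now and then, are a little off and sometimes report something else, mostly with a low value. They report only what shows in the picture. A call takes as long as a camera call. They do not tell look-alikes from the thing itself.
- nets.boxes_of(camera, label): "location" ([column, row] in pixels, amid what is visible of it).
- nets.masks_of(camera, label): "pixels" (480x640 bool, what is visible of it) and "location" ([column, row] in pixels, amid what is visible of it).
The state is a dict: "time_s": time; "qpos": joint angles; "joint_velocities": joint speeds; "joint_efforts": joint torques, N m; "eef_pos": TCP position; "tool_rot": TCP orientation; "ft_force": force on the tool from outside, world axes, zero at the start; "torque": the same for the moment, N m; "opening": finger opening in m; "finger_force": force on a finger pad.
Only numpy, scipy, OpenCV 4.12 (cv2) and the standard library are available. Lean on these libraries where they do the work, as an engineer would, in place of code of your own. Each camera call takes 0.05 s, during which the arm holds its last target. There are 200 camera calls.

### The job

A power module has jammed under the hold-down rails at the foot of the feed chute: nudge it back up the slope until it is clear of the rails and leave it lying there a moment, then lift it out and lay it flat, flange down, in the widest bay of the grey kit tray. Lay every finned plate on the bench flat in one of the other three long bays, one to a bay, and only when the module and all plates lie in the tray stand each tall can upright in a square well of its own. When the kit is complete, push the feeder's toggle lever right over to switch it back on, and leave the other things on the bench where they are.

Things in the scene. Friction and masses are not known exactly. Their poses are not given: they have to be found in the camera images.
- chute: Feed chute (vibratory, switched off), fixed to the bench. Origin on top of the sloping bed, centre line, at the uphill face of the stop bar at the low end, 60 mm above the bench. x points up the slope (0.25 rad above level), z normal to the bed. In mm: bed x 0 to 232, y -36 to 36, side walls and end wall 12 high; stop bar x -10 to 0, 8 high. Parts stay where they are left on the slope.
- rails (a point): Midpoint between the two steel hold-down rails, at bed level. In the chute's frame (mm) the rails span x 25 to 85, y 21 to 40 on each side, z 11.5 to 40. They overhang the module's flange so it cannot be lifted there; the 42 mm lane between them is open above and to the low end, for closed fingers to push up along it.
- module: Power module, about 0.28 kg: aluminium flange 100 x 66 x 8 mm under a black block 90 long, 34 wide, its top 40 mm above the underside. Origin: centre of underside, x along its length. Starts against the stop bar, origin 52 mm up the bed. Clear of the rails once its origin is past 135 mm up the bed (180 at most). Pushing the block's low end takes a few N; grip across the 34 mm.
- plate0: Heat-spreader plate, aluminium: plate 80 (x) x 56 (y) x 5 mm with one upright fin along x, 60 long, 18 wide (y), reaching 30 mm above the underside: grip it by the fin. Origin at the centre of the underside. About 0.13 kg. Two or three are present.
- plate1: As plate0; may be absent.
- plate2: As plate0; may be absent.
- cap0: Tall can capacitor, dark cylinder 46 mm across, 110 mm high, standing. Origin at the centre of its underside, z up. About 0.2 kg. One or two are present.
- cap1: As cap0; may be absent.
- tray: Grey kit tray with white walls, fixed, 184 (x) x 302 (y) mm; floor 4 mm thick, walls 4 mm thick, 12 mm high overall. Origin at the centre of the underside. Far row (+x): four bays 112 mm long in x; three 68 mm wide for plates, the one at +y 78 mm wide for the module. Near row: two square wells 60 x 60 mm for the tall cans, in a deck 12 mm high.
- bay_a (a point): centre of the floor of the plate bay at the -y end of the tray (bay 112 x 68 mm, long along the tray's x)
- bay_b (a point): centre of the floor of the next plate bay
- bay_c (a point): centre of the floor of the third plate bay
- bay_m (a point): centre of the floor of the module bay (112 x 78 mm, at the tray's +y end)
- well_r (a point): centre of the floor of the square well on the -y side
- well_l (a point): centre of the floor of the square well on the +y side
- feedswitch_base: the feeder's switch box, fixed: block 70 x 50 x 25 mm with a toggle lever on top. Origin at the centre of its underside; its x axis points the way the lever is pushed to switch on. The lever pivots 22 mm above the bench over the origin
- feedswitch (a joint): angle of the toggle lever: about 0 (off, leaning to the box's -x) to 1.0 rad (on, leaning to +x); it stays where it is left and takes about 1 N at the knob. On counts from 0.85
- feedswitch_tip (a point): centre of the lever's black ball knob, 26 mm across, 70 mm from the pivot (about 83 mm above the bench)
- mouse: bystander: grey computer mouse, 100 x 60 x 28 mm, origin under its centre
- spool: bystander: spool of solder, 60 mm across, 40 mm high, origin under its centre
- bottle: bystander: white bottle, 60 mm across, 150 mm high, origin under its centre
- board: bystander: blue circuit board lying flat, 130 x 80 x 4 mm, origin under its centre
- driver: bystander: screwdriver lying, 170 mm long
- loupe: bystander: black loupe, 52 mm across, 45 mm high, origin under its centre
Not all that is in view belongs to the job. Leave any pink or turquoise look-alike of the plate1 alone.

How it is judged:
On the way, in this order (a step that is already met when the one before it is completed fails the run):
1. the module has been pushed up the chute clear of the rails and lies on the bed (x of module in the frame of chute between 0.132 and 0.19 m and z of module in the frame of chute between -0.006 and 0.006 m), for 0.2 s.
2. the module and every plate lie flat in their bays while no tall can is in the tray yet (horizontal distance between module and bay_m below 0.02 m and z of each of module, plate0, plate1, plate2 in the frame of tray below 0.008 m and angle between each of module, plate0, plate1, plate2's own z axis and vertical below 0.08 rad and (horizontal distance between plate0 and bay_a below 0.022 m or horizontal distance between plate0 and bay_b below 0.022 m or horizontal distance between plate0 and bay_c below 0.022 m) and (horizontal distance between plate1 and bay_a below 0.022 m or horizontal distance between plate1 and bay_b below 0.022 m or horizontal distance between plate1 and bay_c below 0.022 m) and (horizontal distance between plate2 and bay_a below 0.022 m or horizontal distance between plate2 and bay_b below 0.022 m or horizontal distance between plate2 and bay_c below 0.022 m) and horizontal distance between each of cap0, cap1 and well_l above 0.06 m and horizontal distance between each of cap0, cap1 and well_r above 0.06 m), for 0.2 s.
3. the kit is complete, every tall can in a well, with the feeder still switched off (horizontal distance between module and bay_m below 0.02 m and z of each of module, plate0, plate1, plate2, cap0, cap1 in the frame of tray below 0.008 m and angle between each of module, plate0, plate1, plate2, cap0, cap1's own z axis and vertical below 0.08 rad and (horizontal distance between plate0 and bay_a below 0.022 m or horizontal distance between plate0 and bay_b below 0.022 m or horizontal distance between plate0 and bay_c below 0.022 m) and (horizontal distance between plate1 and bay_a below 0.022 m or horizontal distance between plate1 and bay_b below 0.022 m or horizontal distance between plate1 and bay_c below 0.022 m) and (horizontal distance between plate2 and bay_a below 0.022 m or horizontal distance between plate2 and bay_b below 0.022 m or horizontal distance between plate2 and bay_c below 0.022 m) and (horizontal distance between cap0 and well_l below 0.013 m or horizontal distance between cap0 and well_r below 0.013 m) and (horizontal distance between cap1 and well_l below 0.013 m or horizontal distance between cap1 and well_r below 0.013 m) and value of joint feedswitch below 0.3 rad), for 0.2 s.
At the end, for the whole second after the job is handed in: Module flat in the wide bay (within 20 mm of its centre), each plate flat in a plate bay (within 22 mm), each can upright in a well (within 13 mm), all on the tray floor, tilted under 0.08 rad, at rest; lever at 0.85 rad or more (value of joint feedswitch above 0.85 rad and horizontal distance between module and bay_m below 0.02 m and z of each of module, plate0, plate1, plate2, cap0, cap1 in the frame of tray below 0.008 m and angle between each of module, plate0, plate1, plate2, cap0, cap1's own z axis and vertical below 0.08 rad and (horizontal distance between plate0 and bay_a below 0.022 m or horizontal distance between plate0 and bay_b below 0.022 m or horizontal distance between plate0 and bay_c below 0.022 m) and (horizontal distance between plate1 and bay_a below 0.022 m or horizontal distance between plate1 and bay_b below 0.022 m or horizontal distance between plate1 and bay_c below 0.022 m) and (horizontal distance between plate2 and bay_a below 0.022 m or horizontal distance between plate2 and bay_b below 0.022 m or horizontal distance between plate2 and bay_c below 0.022 m) and (horizontal distance between cap0 and well_l below 0.013 m or horizontal distance between cap0 and well_r below 0.013 m) and (horizontal distance between cap1 and well_l below 0.013 m or horizontal distance between cap1 and well_r below 0.013 m) and linear speed of each of module, plate0, plate1, plate2, cap0, cap1 below 0.02 m/s); the robot touches nothing.
It fails at once if the mouse, spool, bottle, board, screwdriver or loupe is pushed more than 40 mm from its place (distance of any of mouse, spool, bottle, board, driver, loupe from where it was at the start of the episode above 0.04 m).
Of plate0, plate1, plate2 only 2 to 3 are there at a start; the rules pass over those that are not, and their reading is None.
Of cap0, cap1 only 1 to 2 are there at a start; the rules pass over those that are not, and their reading is None.
At some moment in a run one of plate0, plate1, plate2 may be knocked a few centimetres aside while the robot is not near it.
It also fails if it takes over 210 s, if anything falls off the work surface, if the arm or the gripper's body presses on something with over 40 N, if the wrist force passes 120 N, or if a joint passes its speed limit or range.

## Working session

There is one attempt and no reset: what is moved stays moved. The work goes in short steps, Python scripts to look and compute and a shell command to move; the robot and the scene stay as the last step left them, time stands still between calls to the robot, and variables do not carry over. Pictures are saved under pics/ and viewed, at most 14 in all, crops included, and the job is handed in when it is done.

```bash
mkdir -p pics
cat > h.py <<'E'
import numpy as np, cv2
from scipy.spatial.transform import Rotation as R
from bench import arm, optics, job, nets
def shot(c,name=None):
    im=optics.grab_frame(c); cal=optics.get_calibration(c)
    if name: cv2.imwrite('pics/'+name,im[:,:,::-1])
    return im,cal
def ray(cal,px):
    K=np.array(cal['mtx']); d=np.linalg.inv(K)@[px[0],px[1],1]
    d=np.array([d[0],-d[1],-d[2]]); return np.array(cal['position']),R.from_quat(cal['orientation']).apply(d)
def onz(cal,px,z):
    p,d=ray(cal,px); return p+d*(z-p[2])/d[2]
def proj(cal,P):
    q=R.from_quat(cal['orientation']).inv().apply(np.atleast_2d(P)-np.array(cal['position'])); q=q*[1,-1,-1]
    u=q@np.array(cal['mtx']).T; return u[:,:2]/u[:,2:]
def tri(rs):
    A=0;b=0
    for p,d in rs:
        d=d/np.linalg.norm(d); M=np.eye(3)-np.outer(d,d); A=A+M; b=b+M@p
    return np.linalg.solve(A,b)
E
python3 - <<'E'
from h import *
s=arm.read_state(); print({k:np.round(v,3) for k,v in s.items()})
for c in ['top','side']:
    im,cal=shot(c,c+'0.png'); print(c,cal)
    for l in ['chute','module','plate0','cap0','tray','feedswitch_base','feedswitch_tip','mouse','spool','bottle','loupe']:
        print(l,[(np.round(b['location']).tolist(),round(b['conf'],2)) for b in nets.boxes_of(c,l)])
E
```

```text
{'time_s': np.float64(0.0), 'qpos': array([ 1.139,  0.32 ,  1.566, -0.   ,  1.257, -0.02 ]), 'joint_velocities': array([ 0.   , -0.   ,  0.001, -0.001,  0.001, -0.   ]), 'joint_efforts': array([-0.0000e+00, -4.1554e+01, -2.3416e+01, -0.0000e+00,  8.0000e-03,
        0.0000e+00]), 'eef_pos': array([0.23 , 0.527, 0.255]), 'tool_rot': array([ 0.204,  0.979, -0.001, -0.   ]), 'ft_force': array([-0.253,  0.   ,  0.072]), 'torque': array([0.034, 0.005, 0.051]), 'finger_force': np.float64(0.0), 'opening': np.float64(0.085)}
top {'mtx': array([[479.80481683,   0.        , 328.84946848],
       [  0.        , 479.80481683, 242.88677924],
       [  0.        ,   0.        ,   1.        ]]), 'position': array([0.44185943, 0.00759915, 1.22320403]), 'orientation': array([ 0.02392471, -0.03508537, -0.69674773,  0.71605812])}
chute [([218.0, 223.0], 0.96), ([151.0, 233.0], 0.53)]
module [([210.0, 255.0], 0.9), ([500.0, 258.0], 0.31)]
plate0 [([489.0, 206.0], 0.76), ([500.0, 257.0], 0.69), ([433.0, 270.0], 0.69), ([432.0, 217.0], 0.59), ([501.0, 360.0], 0.55), ([316.0, 210.0], 0.15)]
cap0 [([292.0, 
[... 384 characters left out ...]
,
       [  0.        , 479.66451263, 241.99920844],
       [  0.        ,   0.        ,   1.        ]]), 'position': array([ 0.17883558, -0.90144794,  0.65141556]), 'orientation': array([ 0.48759136, -0.0993146 , -0.15016149,  0.85430838])}
chute [([296.0, 207.0], 0.7)]
module [([256.0, 192.0], 0.54)]
plate0 [([246.0, 464.0], 0.91), ([458.0, 383.0], 0.9), ([333.0, 351.0], 0.71), ([402.0, 338.0], 0.63), ([345.0, 268.0], 0.26)]
cap0 [([261.0, 241.0], 0.93), ([274.0, 274.0], 0.84)]
tray [([345.0, 263.0], 0.87)]
feedswitch_base []
feedswitch_tip [([197.0, 217.0], 0.59)]
mouse []
spool [([241.0, 238.0], 0.65)]
bottle [([454.0, 286.0], 0.88)]
loupe [([383.0, 229.0], 0.92), ([196.0, 215.0], 0.73)]
```

View pics/top0.png

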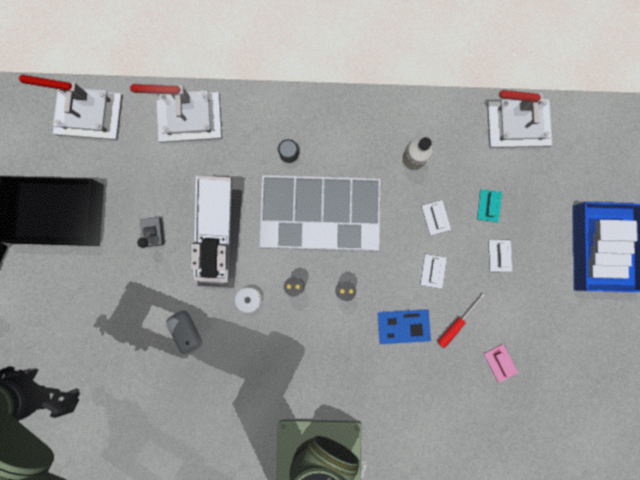

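View pics/side0.png

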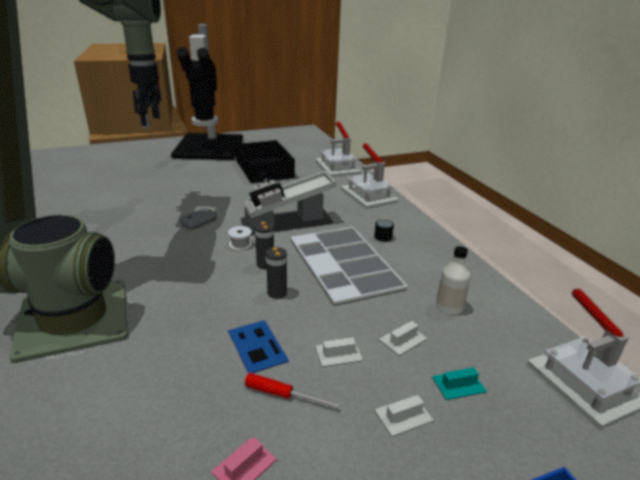

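The top picture shows:
- Silver plates at (436,217), (433,270) and (500,256). The turquoise (489,205) and pink (501,362) ones are look-alikes, to be left alone.
- Cans at (294,285) and (346,290).
- Tray at (320,212), with the wide bay on the left (+y) and wells at (290,234) and (349,235).
- Chute at (212,230) with its low end towards the robot, and the module under the rails at (210,258).
- Switch box at (150,232), knob at (142,242).

Next I take measurements from both views.

Run:
```python
from h import *
M={}
for c in ['top','side']:
    im,cal=shot(c)
    for l in ['tray','chute','plate0','cap0','module','feedswitch_tip']:
        M[c,l]=(nets.masks_of(c,l),cal)
def rect(m): 
    cs,_=cv2.findContours(m.astype(np.uint8),cv2.RETR_EXTERNAL,cv2.CHAIN_APPROX_NONE); k=max(cs,key=cv2.contourArea); return cv2.boxPoints(cv2.minAreaRect(k))
ms,cal=M['top','tray']; b=rect(ms[0]['pixels']); 
P=np.array([onz(cal,p,.010) for p in b]); print('tray',P.round(4).tolist(),'c',P.mean(0).round(4),'sides',np.linalg.norm(P[1]-P[0]),np.linalg.norm(P[2]-P[1]))
ms2,cal2=M['side','tray']; print('tray tri',tri([ray(cal,ms[0]['location']),ray(cal2,ms2[0]['location'])]).round(3))
ms,cal=M['top','chute']; b=rect(ms[0]['pixels']); print('chute box',b.round().tolist(),[onz(cal,p,.06).round(3).tolist() for p in b])
for l,z in [('plate0',.003),('cap0',.11),('module',.08),('feedswitch_tip',.083)]:
  for c in ['top','side']:
    ms,cal=M[c,l]
    for m in ms:
        b=rect(m['pixels']); print(l,c,round(m['conf'],2),np.round(m['location']).tolist(),onz(cal,m['location'],z).round(3),m['pixels'].sum(), b.round().tolist() if c=='top' else '')
s=M['side','feedswitch_tip']
# enlarge crop
im,_=shot('top'); a=im[165:300,125:400]; cv2.imwrite('pics/cropA.png',cv2.resize(a,None,fx=2.9,fy=2.9,interpolation=cv2.INTER_CUBIC)[:,:,::-1])
```

```text
tray [[0.5278, 0.1675, 0.01], [0.7143, 0.1692, 0.01], [0.7144, -0.1399, 0.01], [0.5271, -0.1377, 0.01]] c [0.6209 0.0148 0.01  ] sides 0.18659448700934653 0.3090667170819879
tray tri [ 0.621  0.016 -0.004]
chute box [[189.0, 285.0], [195.0, 174.0], [242.0, 177.0], [235.0, 287.0]] [[0.429, 0.325, 0.06], [0.699, 0.322, 0.06], [0.695, 0.209, 0.06], [0.426, 0.214, 0.06]]
plate0 top 0.82 [435.0, 218.0] [ 0.615 -0.281  0.003] 651 [[421.0, 205.0], [442.0, 199.0], [450.0, 229.0], [429.0, 235.0]]
plate0 top 0.75 [429.0, 274.0] [ 0.472 -0.267  0.003] 723 [[419.0, 285.0], [424.0, 253.0], [446.0, 256.0], [441.0, 289.0]]
plate0 top 0.73 [501.0, 361.0] [ 0.258 -0.452  0.003] 685 [[483.0, 353.0], [502.0, 343.0], [518.0, 372.0], [498.0, 382.0]]
plate0 top 0.68 [488.0, 204.0] [ 0.656 -0.418  0.003] 647 [[476.0, 218.0], [480.0, 188.0], [502.0, 191.0], [498.0, 221.0]]
plate0 side 0.9 [335.0, 350.0] [ 0.477 -0.27   0.003] 1014 
plate0 side 0.73 [407.0, 413.0] [ 0.532 -0.449  0.003] 1414 
plate0 side 0.72 [200.0, 216.0] [0.322 0.378 0.003] 508 
plate0 side 0.69 [401.0, 339.0] [ 0.616 -0.284  0.003] 879 

[... 632 characters left out ...]
25 -0.381  0.11 ] 1014 
cap0 side 0.25 [263.0, 176.0] [0.513 0.363 0.11 ] 34 
module top 0.73 [210.0, 256.0] [0.498 0.273 0.08 ] 787 [[197.0, 276.0], [198.0, 234.0], [225.0, 235.0], [224.0, 277.0]]
module side 0.91 [260.0, 192.0] [0.49 0.32 0.08] 361 
module side 0.25 [262.0, 172.0] [0.536 0.461 0.08 ] 43 
feedswitch_tip top 0.66 [140.0, 238.0] [0.536 0.439 0.083] 112 [[136.0, 246.0], [139.0, 231.0], [149.0, 233.0], [146.0, 248.0]]
feedswitch_tip side 0.6 [255.0, 193.0] [0.473 0.315 0.083] 303 
feedswitch_tip side 0.49 [347.0, 261.0] [ 0.576 -0.098  0.083] 5404 
feedswitch_tip side 0.48 [271.0, 390.0] [ 0.314 -0.396  0.083] 920 
feedswitch_tip side 0.19 [259.0, 240.0] [0.415 0.053 0.083] 711
```

View pics/cropA.png

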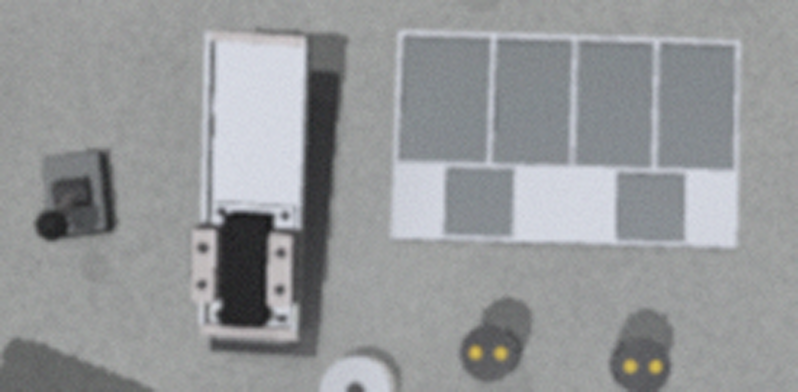

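```bash
cat >> h.py <<'E'
def frame(yaw,tilt=0,flip=0):
    # tool down; x_tool=-x rotated by yaw; tilt: z leans to yawed +x by tilt
    B=R.from_matrix(np.array([[-1,0,0],[0,1,0],[0,0,-1.]]).T)
    if flip: B=R.from_matrix(np.array([[1,0,0],[0,-1,0],[0,0,-1.]]).T)
    return R.from_euler('z',yaw)*R.from_euler('y',-tilt)*B
def go(p,Q,ref=None):
    """shift cm + rotvec from pose ref (default measured) to TCP p, R Q"""
    if ref is None:
        s=arm.read_state(); ref=(np.array(s['eef_pos']),R.from_quat(s['tool_rot']))
    d=ref[1].inv().apply(np.array(p)-ref[0])*100; r=(ref[1].inv()*Q).as_rotvec()
    print('shift',d.round(2).tolist(),'rot',r.round(3).tolist(),'rows>=',np.ceil(max(np.linalg.norm(d)/5,np.linalg.norm(r)/.15)))
    return (np.array(p),Q)
def chute(o,yaw): # returns chute->world
    Q=R.from_euler('z',yaw)*R.from_euler('y',-.25)
    return lambda p: np.array(o)+Q.apply(np.array(p)/1000.)
E
python3 - <<'E'
from h import *
cal=optics.get_calibration('top')
l=onz(cal,(195.2,256),.1124); r=onz(cal,(221.7,258.1),.1124); print(l,r,np.linalg.norm(l-r))
d=l-r; yaw=np.arctan2(-d[0],d[1]); m=(l+r)/2; ax=np.array([np.cos(yaw),np.sin(yaw)])
off=.055*np.cos(.25)-.04*np.sin(.25); o=m[:2]-off*ax; print('yaw',yaw,'origin',o)
from scipy.optimize import least_squares
pts=np.array([[55,30.5,40],[55,-30.5,40],[7,17,40],[7,-17,40],[97,17,40],[97,-17,40]])
px=np.array([[203.5,264],[280.5,270],[218,324],[268,327],[222,212],[273,213]])/2.9+[125,165]
f=lambda v:(proj(cal,chute([v[0],v[1],.06],v[2])(pts))-px).ravel()
s=least_squares(f,[*o,yaw]); print(s.x,f(s.x).round(1))
c=chute([s.x[0],s.x[1],.06],s.x[2])
print('proj corners',((proj(cal,c([[0,36,0],[0,-36,0],[232,36,12],[232,-36,12]]))-[125,165])*2.9).round())
go([.5,.27,.33],frame(0))
E
```

```text
[0.49604421 0.29877901 0.1124    ] [0.49287433 0.23766051 0.1124    ] 0.06120065021045052
yaw -0.05181805866598127 origin [0.45112349 0.27046735]
[ 0.45181406  0.26843686 -0.04482039] [ 0.8 -0.2  0.7 -0.4  1.1 -0.3 -1.5 -0.3  0.8  0.2 -1.9  0.9]
proj corners [[211. 318.]
 [297. 325.]
 [215.  38.]
 [305.  45.]]
shift [-35.01, -12.74, -7.37] rot [0.0, 0.0, -0.412] rows>= 8.0
```

```bash
python3 -m creep '[-35,-12.7,-7,0,0,-0.412,50,-35,-12.7,-7,0,0,-0.412,50,-35,-12.7,-7,0,0,-0.412,50,-35,-12.7,-7,0,0,-0.412,50,-35,-12.7,-7,0,0,-0.412,50,-35,-12.7,-7,0,0,-0.412,50,-35,-12.7,-7,0,0,-0.412,50,-35,-12.7,-7,0,0,-0.412,50]'; python3 -m creep '[0,0,0,0,0,0,0,0,0,0,0,0,0,0,0,0,0,0,0,0,0]'
python3 - <<'E'
from h import *
s=arm.read_state(); print(s['eef_pos'],R.from_quat(s['tool_rot']).as_matrix().round(3).tolist(),s['qpos'])
im,cal=shot('wrist','w1.png'); print(cal)
c=chute([.4518,.2684,.06],-.045)
print(proj(cal,c([[0,36,0],[0,-36,0],[7,17,40],[7,-17,40],[97,17,40],[97,-17,40],[25,21,40],[85,21,40],[85,-21,40]])).round())
go(c([-14,0,42])-0,frame(-.045,.25))
E
```

```text
time_s: 2.75
eef_pos: [0.502, 0.2682, 0.3271]
tool_rot: [0.001, 1.0, 0.0, 0.001]
ft_force: [-0.4, -0.7, -0.2]
opening: 0.0431
finger_force: 0.0
time_s: 3.05
eef_pos: [0.4992, 0.271, 0.326]
tool_rot: [-0.001, 1.0, 0.0, -0.001]
ft_force: [0.1, 0.6, -1.0]
opening: 0.0004
finger_force: 0.0
[0.49923951 0.27104538 0.325978  ] [[-1.0, -0.001, -0.001], [-0.001, 1.0, 0.0], [0.001, 0.0, -1.0]] [ 4.76821393e-01  2.74482744e-01  1.45473076e+00  6.31116956e-04
  1.41325906e+00 -1.09511141e+00]
{'mtx': array([[369.69969978,   0.        , 321.37626273],
       [  0.        , 369.69969978, 239.43177883],
       [  0.        ,   0.        ,   1.        ]]), 'position': array([0.42045027, 0.27223636, 0.44366399]), 'orientation': array([-0.10971146, -0.10980174,  0.699148  ,  0.69792482])}
[[353. 154.]
 [282. 151.]
 [336. 154.]
 [299. 152.]
 [331. 253.]
 [295. 251.]
 [339. 174.]
 [336. 240.]
 [291. 238.]]
shift [7.1, -0.17, 22.89] rot [0.006, -0.251, 0.046] rows>= 5.0
```

View pics/w1.png

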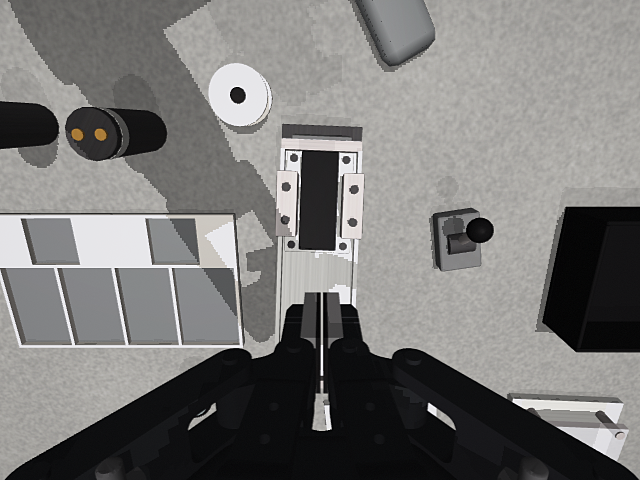

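The wrist view shows the block corners at (301,150), (337,150), (300,250) and (336,250), and the rails on both sides. I refit the chute pose from both cameras.

Run:
```python
from h import *
from scipy.optimize import least_squares
ct=optics.get_calibration('top'); cw=optics.get_calibration('wrist')
pts=np.array([[55,30.5,40],[55,-30.5,40],[7,17,40],[7,-17,40],[97,17,40],[97,-17,40]])
px=np.array([[203.5,264],[280.5,270],[218,324],[268,327],[222,212],[273,213]])/2.9+[125,165]
pw=np.array([[25,40,40],[25,-40,40],[25,21,40],[25,-21,40],[85,21,40],[85,-21,40],[85,40,40],[85,-40,40],[7,17,40],[7,-17,40],[97,17,40],[97,-17,40]])
xw=np.array([[364,174],[279,170],[344,173],[298,170],[342,236],[297,238],[361,237],[276,238],[337,150],[301,150],[336,250],[300,250]])
def f(v,w=(1,1),cat=1):
    c=chute(v[:3],v[3]); a=(proj(ct,c(pts))-px).ravel()*w[0]; b=(proj(cw,c(pw))-xw).ravel()*w[1]
    return np.r_[a,b]
for w in [(1,0),(0,1),(1,1)]:
    s=least_squares(lambda v:f(v,w),[.45,.27,.06,0]); print(w,s.x.round(4)); 
print(f(s.x).round(1))
```

```text
(1, 0) [ 0.45    0.2595  0.0985 -0.046 ]
(0, 1) [ 0.4507  0.2714  0.0573 -0.0174]
(1, 1) [ 0.4514  0.2713  0.0543 -0.0192]
[-0.3  0.4 -0.5 -0.5  0.5  0.1 -2.2 -0.3 -0.7  0.7 -3.5  1.1 -0.8 -1.3
 -2.3  0.9 -1.3 -0.7 -0.7  1.3 -0.8  1.  -0.8 -1.9  0.5  0.5 -0.1 -2.3
  1.8  2.5  0.9  1.7  0.6 -0.2  0.3 -1. ]
```

Run:
```python
from h import *
c=chute([.451,.2714,.058],-.018); Q=frame(-.018,.25)
a=go(c([-17,0,110]),Q); b=go(c([-17,0,43]),Q,a);
```

```text
shift [9.16, 0.1, 16.57] rot [0.003, -0.251, 0.02] rows>= 4.0
shift [0.0, -0.0, 6.7] rot [0.0, 0.0, 0.0] rows>= 2.0
```

```bash
python3 -m creep '[9.2,0.1,16.6,0,-0.251,0.02,0,9.2,0.1,16.6,0,-0.251,0.02,0,9.2,0.1,16.6,0,-0.251,0.02,0,9.2,0.1,16.6,0,-0.251,0.02,0,9.2,0.1,16.6,0,-0.251,0.02,0,9.2,0.1,16.6,0,-0.251,0.02,0,9.2,0.1,16.6,0,-0.251,0.02,0]'
python3 - <<'E'
from h import *
s=arm.read_state(); print(s['eef_pos'],R.from_quat(s['tool_rot']).as_matrix().round(3).tolist())
c=chute([.451,.2714,.058],-.018); Q=frame(-.018,.25); go(c([-17,0,43]),Q)
im,cal=shot('side','s1.png'); a=im[120:260,180:360]; cv2.imwrite('pics/s1c.png',cv2.resize(a,None,fx=4,fy=4)[:,:,::-1])
E
```

```text
time_s: 3.8
eef_pos: [0.4098, 0.2732, 0.1623]
tool_rot: [0.01, 0.992, 0.002, 0.127]
ft_force: [0.7, 0.0, 0.1]
opening: -0.0
finger_force: 0.0
[0.40977658 0.27321027 0.16225927] [[-0.968, 0.018, 0.252], [0.019, 1.0, 0.001], [-0.252, 0.005, -0.968]]
shift [0.31, -0.14, 6.82] rot [0.005, 0.005, -0.002] rows>= 2.0
```

View pics/s1c.png

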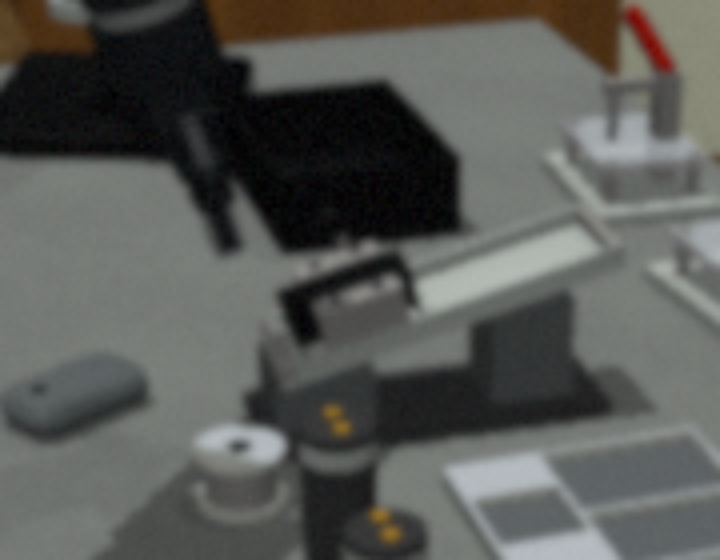

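The side crop shows the tool tilted square to the bed, with the fingertips just downhill of the block. I lower and push.

```bash
python3 -m creep '[0.2,-0.1,3.5,0,0,0,0,0.2,-0.1,6.5,0,0,0,0,0.2,-0.1,6.8,0,0,0,0,0.2,-0.1,6.8,0,0,0,0]'
python3 -m creep '[-1,0,0,0,0,0,0,-1.5,0,0,0,0,0,0,-2.5,0,0,0,0,0,0,-3.5,0,0,0,0,0,0,-4.5,0,0,0,0,0,0,-5.5,0,0,0,0,0,0]'
python3 - <<'E'
from h import *
s=arm.read_state(); c=chute([.451,.2714,.058],-.018); Q=R.from_euler('z',-.018)*R.from_euler('y',-.25)
print(s['opening'],s['ft_force'],'tcp in chute',Q.inv().apply(np.array(s['eef_pos'])-[.451,.2714,.058]))
E
```

```text
time_s: 4.25
eef_pos: [0.4243, 0.2708, 0.0947]
tool_rot: [0.01, 0.992, 0.0, 0.126]
ft_force: [0.4, 0.4, 0.2]
opening: -0.0002
finger_force: 0.0
time_s: 4.85
eef_pos: [0.477, 0.2692, 0.1081]
tool_rot: [0.01, 0.992, 0.0, 0.125]
ft_force: [-3.7, 0.2, 0.7]
opening: 0.0005
finger_force: 1.9
0.0005263221758808715 [-3.72672089  0.22250755  0.69189925] tcp in chute [ 0.03760489 -0.00174834  0.042093  ]
```

```bash
python3 -m creep '[-1,0,0,0,0,0,0,-2,0,0,0,0,0,0,-3,0,0,0,0,0,0,-4,0,0,0,0,0,0,-5,0,0,0,0,0,0,-5.8,0,0,0,0,0,0,-6.1,0,0,0,0,0,0,-6.1,0,0,0,0,0,0]'
python3 -m creep '[2,0,-2,0,0,0,0,2,0,-7,0,0,0,0,8,0,-12,0,0,0,0,8,0,-12,0,0,0,50,8,0,-12,0,0,0,60]'
python3 - <<'E'
from h import *
s=arm.read_state();Q=R.from_euler('z',-.018)*R.from_euler('y',-.25)
print(s['ft_force'],'tcp in chute',Q.inv().apply(np.array(s['eef_pos'])-[.451,.2714,.058]))
for cn in ['top','wrist']:
    im,cal=shot(cn,cn+'2.png')
    m=nets.masks_of(cn,'module'); print([(x['location'],x['conf'],x['pixels'].sum()) for x in m[:2]])
    c=chute([.451,.2714,.058],-.018)
    print(proj(cal,c([[x+dx,y,40] for x in (145,155) for dx in (-45,45) for y in (17,-17)])).round().tolist())
E
```

```text
time_s: 5.65
eef_pos: [0.5365, 0.2682, 0.123]
tool_rot: [0.01, 0.992, 0.0, 0.126]
ft_force: [-0.1, 0.5, -0.6]
opening: 0.0002
finger_force: 0.0
time_s: 6.15
eef_pos: [0.4265, 0.2704, 0.2215]
tool_rot: [0.009, 0.992, 0.001, 0.127]
ft_force: [0.7, 0.2, -0.2]
opening: 0.0282
finger_force: 0.0
[ 0.74505906  0.1501158  -0.15769826] tcp in chute [ 0.01671837 -0.00149065  0.1644568 ]
[([213.7, 212.5], 0.7, np.int64(1209))]
[[200.0, 238.0], [215.0, 238.0], [200.0, 198.0], [215.0, 199.0], [200.0, 233.0], [215.0, 234.0], [200.0, 194.0], [216.0, 195.0]]
[([320.0, 376.4], 0.78, np.int64(7504))]
[[345.0, 344.0], [299.0, 345.0], [343.0, 439.0], [301.0, 439.0], [344.0, 356.0], [299.0, 356.0], [342.0, 448.0], [302.0, 448.0]]
```

View pics/wrist2.png

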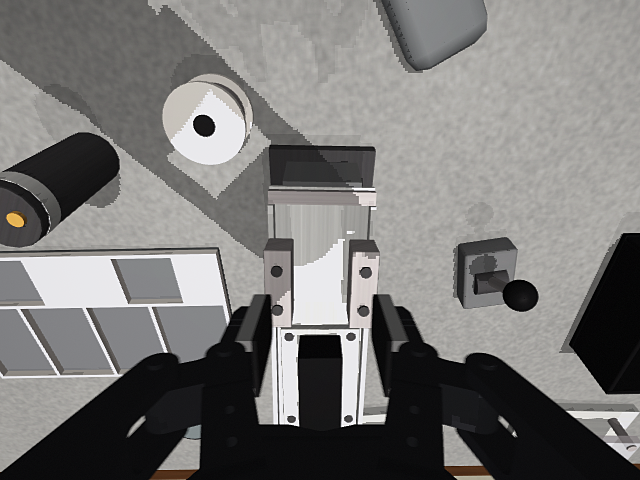

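The block's low top edge is at row 357, which puts the module at x ≈ 155 mm, clear of the rails. Next is the grip.

Run:
```python
from h import *
c=chute([.451,.2714,.058],-.018); Q=frame(-.018,.25)
a=go(c([155,0,110]),Q); b=go(c([155,0,36]),Q,a);
```

```text
shift [-13.66, 0.2, 5.14] rot [0.002, 0.001, -0.002] rows>= 3.0
shift [0.0, -0.0, 7.4] rot [0.0, 0.0, 0.0] rows>= 2.0
```

```bash
python3 -m creep '[-13.7,0.2,0,0,0,0,65,-13.7,0.2,0,0,0,0,65,-13.7,0.2,0,0,0,0,65,-13.7,0.2,5,0,0,0,65,-13.7,0.2,5,0,0,0,65,-13.7,0.2,9,0,0,0,65,-13.7,0.2,12.5,0,0,0,65,-13.7,0.2,12.5,0,0,0,65]'
python3 -m creep '[0,0,0,0,0,0,65,0,0,0,0,0,0,20,0,0,0,0,0,0,20,0,0,0,0,0,0,20,0,0,0,0,0,0,20,0,0,0,0,0,0,20]'
python3 - <<'E'
from h import *
s=arm.read_state();Q=R.from_euler('z',-.018)*R.from_euler('y',-.25)
print(s['ft_force'],'tcp in chute',Q.inv().apply(np.array(s['eef_pos'])-[.451,.2714,.058]))
E
```

```text
time_s: 7.15
eef_pos: [0.5929, 0.269, 0.1311]
tool_rot: [0.01, 0.992, 0.0, 0.125]
ft_force: [-0.3, -0.8, 0.4]
opening: 0.0551
finger_force: 0.0
time_s: 7.75
eef_pos: [0.5914, 0.2679, 0.1326]
tool_rot: [0.01, 0.992, -0.001, 0.125]
ft_force: [-2.3, -5.4, 3.3]
opening: 0.0332
finger_force: 61.9
[-2.3234042  -5.40284625  3.32255814] tcp in chute [ 0.15455069 -0.00101244  0.03750225]
```

```bash
python3 -m creep '[0,0,-4,0,0,0,20,0,0,-8,0,0,0,20,0,0,-12,0,0,0,20,0,0,-16,0,0,0,20,0,0,-18,0,0,0,20,0,0,-18,0,0,0,20]'
python3 - <<'E'
from h import *
s=arm.read_state(); print(s['opening'],s['ft_force'])
go([.60,.10,.30],frame(0))
E
```

```text
time_s: 8.35
eef_pos: [0.5476, 0.2704, 0.3101]
tool_rot: [0.01, 0.992, 0.002, 0.128]
ft_force: [0.6, 0.2, -2.8]
opening: 0.0328
finger_force: 61.3
0.032795453014734466 [ 0.57860031  0.23096542 -2.81999346]
shift [-5.15, -16.95, 2.28] rot [0.004, 0.257, -0.019] rows>= 4.0
```

```bash
python3 -m creep '[-5.2,-17,2.3,0,0.255,-0.018,20,-5.2,-17,2.3,0,0.255,-0.018,20,-5.2,-17,2.3,0,0.255,-0.018,20,-5.2,-17,2.3,0,0.255,-0.018,20,-5.2,-17,2.3,0,0.255,-0.018,20,-5.2,-17,2.3,0,0.255,-0.018,20]'
python3 - <<'E'
from h import *
s=arm.read_state(); print(s['eef_pos'],s['opening'],R.from_quat(s['tool_rot']).as_matrix().round(3).tolist())
im,cal=shot('wrist','w3.png')
def tr(o,yaw): return lambda p: np.array(o)+R.from_euler('z',yaw).apply(np.array(p)/1000.)
c=tr([.621,.015,0],0)
P=[[-92,151,12],[92,151,12],[-24,147,4],[-24,69,4],[-28,106,4],[-28,46,4],[-88,46,4],[-88,106,4],[-92,-151,12],[-28,-46,4],[-88,-46,4]]
for p,q in zip(P,proj(cal,c(P)).round(0)): print(p,q)
np.save('w3cal.npy',cal,allow_pickle=True)
E
```

```text
time_s: 8.95
eef_pos: [0.5996, 0.0978, 0.2943]
tool_rot: [0.002, 1.0, 0.0, -0.004]
ft_force: [-0.0, 1.4, -1.3]
opening: 0.0335
finger_force: 61.2
[0.59964402 0.09784254 0.29434005] 0.033460270128492606 [[-1.0, 0.003, -0.008], [0.003, 1.0, 0.001], [0.008, 0.001, -1.0]]
[-92, 151, 12] [385. 130.]
[92, 151, 12] [377. 291.]
[-24, 147, 4] [377. 193.]
[-24, 69, 4] [307. 194.]
[-28, 106, 4] [340. 190.]
[-28, 46, 4] [286. 190.]
[-88, 46, 4] [285. 134.]
[-88, 106, 4] [341. 134.]
[-92, -151, 12] [ 94. 131.]
[-28, -46, 4] [204. 190.]
[-88, -46, 4] [198. 134.]
```

View pics/w3.png

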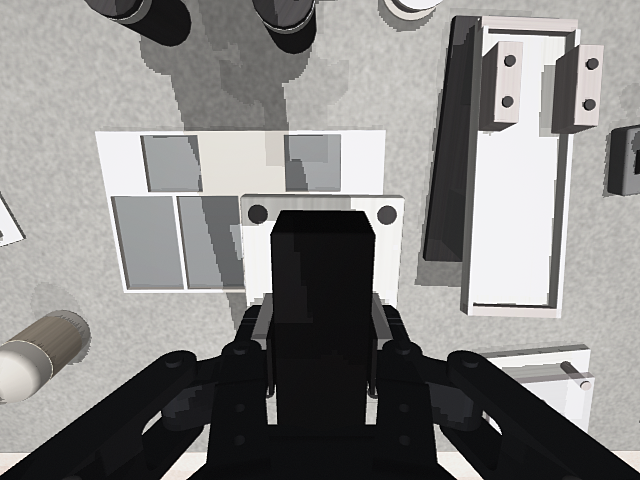

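The tray matches the prediction within 1–2 px: corner (385,130), well (285–340,135–190). I check the module's offset in the grip and plan the placing.

Run:
```python
from h import *
cal=np.load('w3cal.npy',allow_pickle=True).item(); s=arm.read_state(); t=np.array(s['eef_pos']); Q=R.from_quat(s['tool_rot'])
for h in (34,37,40):
  print(h,proj(cal,t+Q.apply(np.array([[45,17,h-40],[45,-17,h-40],[50,33,h-8],[50,-33,h-8],[50,33,h],[50,-33,h]])/1000)).round().tolist())
a=go([.653,.123,.15],frame(0)); b=go([.653,.123,.042],frame(0),a)
```

```text
34 [[372.0, 232.0], [264.0, 232.0], [403.0, 197.0], [235.0, 197.0], [398.0, 193.0], [239.0, 193.0]]
37 [[371.0, 230.0], [265.0, 230.0], [401.0, 195.0], [236.0, 195.0], [397.0, 192.0], [241.0, 192.0]]
40 [[370.0, 227.0], [267.0, 227.0], [399.0, 194.0], [238.0, 194.0], [396.0, 190.0], [242.0, 190.0]]
shift [-5.45, 2.43, 14.46] rot [0.001, -0.007, -0.002] rows>= 4.0
shift [0.0, 0.0, 10.8] rot [0.0, 0.0, 0.0] rows>= 3.0
```

```bash
python3 -m creep '[-5.4,2.3,0,0,-0.007,-0.002,20,-5.4,2.3,5,0,-0.007,-0.002,20,-5.4,2.3,10,0,-0.007,-0.002,20,-5.4,2.3,14.5,0,-0.007,-0.002,20,-5.4,2.3,18.5,0,-0.007,-0.002,20,-5.4,2.3,22.5,0,-0.007,-0.002,20,-5.4,2.3,23.8,0,-0.007,-0.002,20,-5.4,2.3,24.3,0,-0.007,-0.002,20]'
python3 -c "
from h import *
go([.653,.1215,.042],frame(0)); print(arm.read_state()['ft_force'])"
```

```text
time_s: 9.8
eef_pos: [0.6519, 0.1224, 0.0518]
tool_rot: [-0.001, 1.0, 0.0, -0.0]
ft_force: [-0.7, 0.4, -1.6]
opening: 0.0332
finger_force: 61.1
shift [-0.11, -0.09, 0.98] rot [0.0, -0.0, 0.002] rows>= 1.0
[-0.70591107  0.41123252 -1.63769102]
```

```bash
python3 -m creep '[0,0,0.5,0,0,0,20,0,0,0.8,0,0,0,20,0,0,0.8,0,0,0,20]'; python3 -m creep '[0,0,0.2,0,0,0,20,0,0,0.2,0,0,0,20]';python3 -m creep '[0,0,0.2,0,0,0,20,0,0,0.2,0,0,0,20]'
```

```text
time_s: 10.1
eef_pos: [0.6537, 0.1215, 0.0468]
tool_rot: [-0.0, 1.0, 0.0, 0.003]
ft_force: [-0.8, -0.1, -1.9]
opening: 0.0329
finger_force: 61.1
time_s: 10.3
eef_pos: [0.6532, 0.1213, 0.0441]
tool_rot: [-0.0, 1.0, 0.0, 0.002]
ft_force: [0.3, -0.1, -1.5]
opening: 0.0331
finger_force: 61.1
time_s: 10.5
eef_pos: [0.6529, 0.1213, 0.0414]
tool_rot: [-0.0, 1.0, 0.0, 0.001]
ft_force: [-0.1, 0.7, -3.1]
opening: 0.0331
finger_force: 61.1
```

```bash
python3 -m creep '[0,0,0.2,0,0,0,20,0,0,0.2,0,0,0,20]'; python3 -m creep '[0,0,0.1,0,0,0,20,0,0,0.1,0,0,0,20]'
```

```text
time_s: 10.7
eef_pos: [0.6532, 0.1213, 0.0396]
tool_rot: [-0.0, 1.0, 0.0, 0.002]
ft_force: [0.2, 0.7, -0.7]
opening: 0.0331
finger_force: 61.2
time_s: 10.9
eef_pos: [0.6533, 0.1213, 0.0394]
tool_rot: [-0.0, 1.0, 0.0, 0.002]
ft_force: [-1.5, -1.2, 4.7]
opening: 0.0331
finger_force: 61.9
```

```bash
python3 -m creep '[0,0,0,0,0,0,45,0,0,0,0,0,0,62,0,0,0,0,0,0,62,0,0,-4,0,0,0,62,0,0,-9,0,0,0,62,0,0,-14,0,0,0,62,0,0,-19,0,0,0,62,0,0,-22,0,0,0,62]'
python3 -c "
from h import *
go([.56,-.33,.33],frame(0))"
```

```text
time_s: 11.7
eef_pos: [0.6533, 0.1214, 0.2633]
tool_rot: [-0.0, 1.0, 0.001, 0.005]
ft_force: [0.9, 0.1, 0.2]
opening: 0.0525
finger_force: 0.0
shift [9.28, -45.13, -6.83] rot [0.001, 0.009, 0.0] rows>= 10.0
```

```bash
python3 -m creep '[9,-45,-6.5,0,0,0,62,9,-45,-6.5,0,0,0,62,9,-45,-6.5,0,0,0,62,9,-45,-6.5,0,0,0,62,9,-45,-6.5,0,0,0,62,9,-45,-6.5,0,0,0,62,9,-45,-6.5,0,0,0,62,9,-45,-6.5,0,0,0,62]'
python3 -m creep '[0,0,0,0,0,0,62,0,0,0,0,0,0,62]'
python3 - <<'E'
from h import *
s=arm.read_state(); print(s['qpos'])
im,cal=shot('wrist','w4.png')
for m in nets.masks_of('wrist','plate0'):
    k=max(cv2.findContours(m['pixels'].astype(np.uint8),0,1)[0],key=cv2.contourArea)
    b=cv2.boxPoints(cv2.minAreaRect(k)); print(m['conf'],np.round(m['location']),im[m['pixels']].mean(0).round(),onz(cal,m['location'],.005).round(4), b.round().tolist())
    W=np.array([onz(cal,p,.005) for p in b]); print('   ',W[:,:2].mean(0).round(4),[round(float(np.linalg.norm(W[i]-W[(i+1)%4])),3) for i in (0,1)])
E
```

```text
time_s: 12.5
eef_pos: [0.5738, -0.269, 0.3144]
tool_rot: [-0.0, 1.0, 0.0, 0.002]
ft_force: [0.8, 0.0, 1.0]
opening: 0.0531
finger_force: 0.0
time_s: 12.7
eef_pos: [0.5742, -0.2682, 0.3138]
tool_rot: [0.001, 1.0, 0.001, 0.001]
ft_force: [-0.7, 0.2, -0.4]
opening: 0.0532
finger_force: 0.0
[-0.45612385  0.38668812  1.31950938  0.0022492   1.43320542 -2.0249562 ]
0.85 [306. 223.] [186. 185. 185.] [ 0.6141 -0.2833  0.005 ] [[275.0, 202.0], [320.0, 188.0], [340.0, 249.0], [296.0, 264.0]]
    [ 0.6182 -0.2819] [0.055, 0.08]
0.8 [197. 254.] [ 41. 150. 145.] [ 0.6525 -0.418   0.005 ] [[173.0, 221.0], [220.0, 221.0], [220.0, 285.0], [173.0, 285.0]]
    [ 0.6529 -0.4188] [0.056, 0.084]
0.62 [311. 104.] [208. 207. 210.] [ 0.4806 -0.2765  0.005 ] [[279.0, 138.0], [290.0, 60.0], [342.0, 68.0], [332.0, 145.0]]
    [ 0.4801 -0.2771] [0.08, 0.056]
0.55 [163. 143.] [195. 195. 198.] [ 0.5211 -0.4419  0.005 ] [[127.0, 110.0], [178.0, 102.0], [190.0, 181.0], [139.0, 189.0]]
    [ 0.525  -0.4478] [0.057, 0.085]
```

View pics/w4.png

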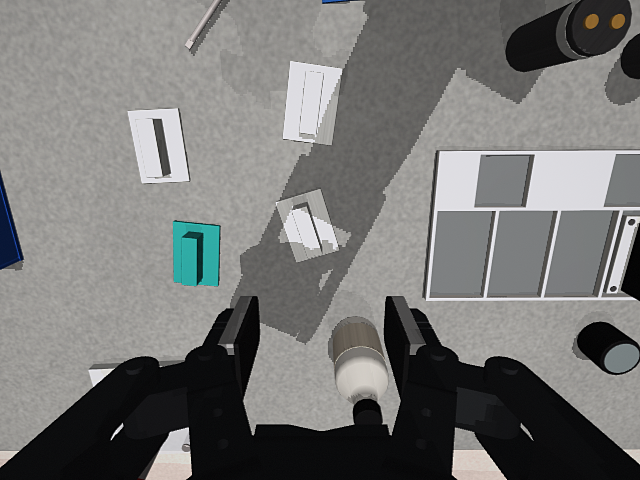

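Silver plates A (308,226), B (312,103) and C (158,146) match the description. The turquoise one (197,254) is a look-alike. I refine their poses from the corners.

```bash
cat > pl.py <<'E'
from h import *
def plate(cal,px):
    W=np.array([onz(cal,p,.005) for p in px])[:,:2]  # order: nearL,nearR,farR,farL (image tl,tr,br,bl)
    d=(W[2]-W[1])+(W[3]-W[0]); yaw=np.arctan2(d[1],d[0])
    print(W.mean(0).round(4),'yaw',yaw.round(3),'sz',np.linalg.norm(d).round(3)/2,np.linalg.norm(W[0]-W[1]).round(3)); return W.mean(0),yaw
E
python3 - <<'E'
from pl import *
cal=optics.get_calibration('wrist')
A=plate(cal,[(276,202),(320,189),(340,249),(296,263)])
B=plate(cal,[(291,61),(342,68),(332,145),(283,138)])
C=plate(cal,[(128,110),(178,108),(189,182),(139,184)])
for n,(p,y) in dict(A=A,B=B,C=C).items():
    f=[p[0],p[1],.03]; u=np.array([np.cos(y),np.sin(y),0])*.03; print(n,'fin ends px',proj(cal,[f-u,f+u]).round().tolist())
for p,y in (A,B,C): go([*p,.13],frame(y))
E
```

```text
[ 0.6183 -0.2806] yaw 0.298 sz 0.079 0.054
[ 0.4804 -0.2751] yaw -0.131 sz 0.079 0.054
[ 0.5258 -0.4472] yaw 0.017 sz 0.0805 0.055
A fin ends px [[299.0, 208.0], [315.0, 256.0]]
B fin ends px [[315.0, 71.0], [308.0, 134.0]]
C fin ends px [[144.0, 119.0], [153.0, 177.0]]
shift [-4.32, -1.47, 18.38] rot [0.001, 0.003, -0.297] rows>= 4.0
shift [9.47, -0.9, 18.35] rot [0.001, 0.002, 0.131] rows>= 5.0
shift [4.95, -18.11, 18.34] rot [0.001, 0.002, -0.017] rows>= 6.0
```

```bash
python3 -m creep '[-4.3,-1.5,3,0,0,-0.297,62,-4.3,-1.5,8,0,0,-0.297,62,-4.3,-1.5,13,0,0,-0.297,62,-4.3,-1.5,18,0,0,-0.297,62,-4.3,-1.5,18.3,0,0,-0.297,62,-4.3,-1.5,18.3,0,0,-0.297,62]'
python3 - <<'E'
from h import *
im,cal=shot('wrist','w5.png')
p=np.array([.6183,-.2806]);y=.298;Q=R.from_euler('z',y)
print(proj(cal,np.r_[p,0]+Q.apply(np.array([[-40,28,5],[-40,-28,5],[-30,9,30],[-30,-9,30],[30,9,30],[30,-9,30]])/1000)).round().tolist())
go([*p,.033],frame(y))
E
```

```text
time_s: 13.4
eef_pos: [0.6183, -0.2806, 0.1306]
tool_rot: [-0.149, 0.989, 0.001, 0.001]
ft_force: [-0.5, -0.0, 0.2]
opening: 0.053
finger_force: 0.0
[[364.0, 179.0], [280.0, 178.0], [337.0, 201.0], [307.0, 201.0], [336.0, 291.0], [308.0, 291.0]]
shift [0.14, 0.15, 10.01] rot [-0.002, 0.005, 0.001] rows>= 3.0
```

View pics/w5.png

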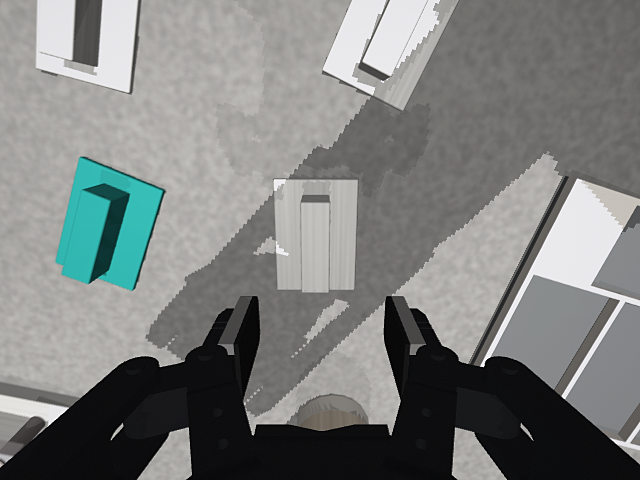

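The fin is at columns 301–330, about 6 px (3.6 mm) to −y of the prediction. I correct for that and grip.

```bash
python3 -m creep '[0.1,-0.2,4,0,0,0,62,0.1,-0.2,8,0,0,0,62,0.1,-0.2,9.9,0,0,0,62,0.1,-0.2,9.9,0,0,0,62,0.1,-0.2,9.9,0,0,0,0,0.1,-0.2,9.9,0,0,0,0,0.1,-0.2,9.9,0,0,0,0,0.1,-0.2,9.9,0,0,0,0]'
python3 -m creep '[0,0,0,0,0,0,0,0,0,-2,0,0,0,0,0,0,-6,0,0,0,0,0,0,-11,0,0,0,0,0,0,-14,0,0,0,0,0,0,-14,0,0,0,0]'
python3 - <<'E'
from h import *
s=arm.read_state(); print(s['opening'],s['finger_force'])
a=go([.653,-.098,.11],frame(0));
E
```

```text
time_s: 14.25
eef_pos: [0.62, -0.2851, 0.0357]
tool_rot: [-0.148, 0.989, -0.002, 0.004]
ft_force: [0.2, -0.3, 6.7]
opening: 0.0166
finger_force: 61.9
time_s: 14.85
eef_pos: [0.6204, -0.2856, 0.1798]
tool_rot: [-0.148, 0.989, -0.004, 0.007]
ft_force: [0.4, -0.1, -1.0]
opening: 0.0168
finger_force: 60.8
0.016794796104984744 60.77746510505676
shift [-8.53, 17.05, 6.93] rot [-0.008, 0.014, 0.297] rows>= 5.0
```

```bash
python3 -m creep '[-8.5,17,0,0,0.014,0.297,0,-8.5,17,0,0,0.014,0.297,0,-8.5,17,0,0,0.014,0.297,0,-8.5,17,0,0,0.014,0.297,0,-8.5,17,3,0,0.014,0.297,0,-8.5,17,7,0,0.014,0.297,0,-8.5,17,7,0,0.014,0.297,0]'
python3 -c "
from h import *
a=go([.653,-.098,.040],frame(0))"
```

```text
time_s: 15.55
eef_pos: [0.645, -0.0955, 0.0966]
tool_rot: [-0.001, 1.0, 0.0, -0.012]
ft_force: [-0.7, -0.4, -1.9]
opening: 0.0166
finger_force: 60.6
shift [-0.93, -0.25, 5.64] rot [0.0, -0.024, 0.001] rows>= 2.0
```

```bash
python3 -m creep '[-0.9,-0.25,2,0,-0.024,0,0,-0.9,-0.25,4,0,-0.024,0,0,-0.9,-0.25,5,0,-0.024,0,0,-0.9,-0.25,5.6,0,-0.024,0,0,-0.9,-0.25,5.6,0,-0.024,0,0]'
```

```text
time_s: 16.05
eef_pos: [0.6576, -0.0996, 0.0465]
tool_rot: [0.0, 1.0, -0.001, 0.006]
ft_force: [-1.1, -0.0, -0.8]
opening: 0.0164
finger_force: 60.7
```

```bash
python3 -m creep '[0,0,0,0,0,0,0,0,0,0,0,0,0,0]';python3 -c "
from h import *
s=arm.read_state(); print(s['ft_force'],s['eef_pos'])
a=go([.653,-.098,.040],frame(0))"
```

```text
time_s: 16.25
eef_pos: [0.6583, -0.0995, 0.0475]
tool_rot: [-0.0, 1.0, -0.001, 0.008]
ft_force: [0.0, 0.0, -0.2]
opening: 0.017
finger_force: 60.7
[ 0.01723342  0.02403966 -0.16777114] [ 0.65834899 -0.09953934  0.04750832]
shift [0.55, 0.16, 0.74] rot [-0.002, 0.015, 0.0] rows>= 1.0
```

Run:
```python
from h import *
im,cal=shot('wrist','w6.png'); s=arm.read_state(); t=np.array(s['eef_pos']); 
c=np.array([.621,.015,0]); print(proj(cal,c+np.array([[-28,-106,4],[-28,-46,4],[-24,-147,12],[-24,-79,12],[-92,-151,12]])/1000).round().tolist())
Q=R.from_quat(s['tool_rot']); print(proj(cal,t+Q.apply(np.array([[40,28,31],[40,-28,31],[30,9,6],[30,-9,6]])/1000)).round().tolist())
```

```text
[[339.0, 152.0], [481.0, 152.0], [239.0, 164.0], [407.0, 164.0], [213.0, -35.0]]
[[386.0, 218.0], [251.0, 218.0], [343.0, 263.0], [293.0, 263.0]]
```

View pics/w6.png

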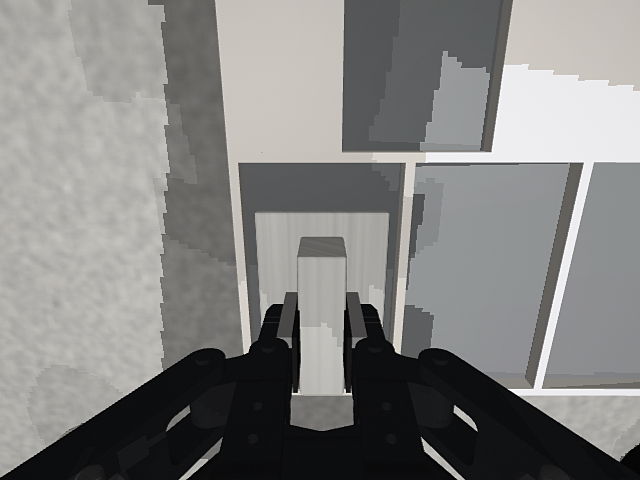

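```bash
python3 -m creep '[0.3,0.1,0.3,0,0.015,0,0,0.3,0.1,0.5,0,0.015,0,0,0.3,0.1,0.5,0,0.015,0,0]'; python3 -m creep '[0,0,0.2,0,0,0,0,0,0,0.2,0,0,0,0]'; python3 -m creep '[0,0,0.2,0,0,0,0,0,0,0.2,0,0,0,0]'
```

```text
time_s: 16.6
eef_pos: [0.6545, -0.0983, 0.0409]
tool_rot: [-0.0, 1.0, -0.001, -0.001]
ft_force: [0.7, 0.3, -0.4]
opening: 0.0165
finger_force: 60.7
time_s: 16.8
eef_pos: [0.6549, -0.0984, 0.0399]
tool_rot: [-0.0, 1.0, -0.001, -0.001]
ft_force: [-2.2, 1.1, 3.7]
opening: 0.0168
finger_force: 61.2
time_s: 17.0
eef_pos: [0.6548, -0.0984, 0.0397]
tool_rot: [-0.0, 1.0, -0.001, -0.0]
ft_force: [-5.7, 0.6, 12.5]
opening: 0.0168
finger_force: 62.5
```

```bash
python3 -m creep '[0,0,-0.2,0,0,0,30,0,0,-0.2,0,0,0,62,0,0,-0.2,0,0,0,62,0,0,-4,0,0,0,62,0,0,-9,0,0,0,62,0,0,-14,0,0,0,62,0,0,-14,0,0,0,62]'
python3 -c "
from h import *
s=arm.read_state(); print(s['opening'])
go([.4804,-.2785,.13],frame(-.131))"
```

```text
time_s: 17.7
eef_pos: [0.6591, -0.0989, 0.1854]
tool_rot: [-0.0, 1.0, -0.002, 0.007]
ft_force: [0.2, 0.5, 0.6]
opening: 0.0527
finger_force: 0.0
0.05271832678643588
shift [17.95, -17.93, 5.37] rot [-0.003, 0.014, 0.131] rows>= 6.0
```

```bash
python3 -m creep '[18,-18,0,0,0.012,0.131,62,18,-18,0,0,0.012,0.131,62,18,-18,0,0,0.012,0.131,62,18,-18,0,0,0.012,0.131,62,18,-18,2,0,0.012,0.131,62,18,-18,5.4,0,0.012,0.131,62,18,-18,5.4,0,0.012,0.131,62,18,-18,5.4,0,0.012,0.131,62]'
python3 - <<'E'
from h import *
s=arm.read_state(); Q=R.from_quat(s['tool_rot']); print(s['eef_pos'],s['opening'])
im,cal=shot('wrist','w7.png')
ms=nets.masks_of('wrist','plate0'); print([(np.round(m['location']).tolist(),round(m['conf'],2)) for m in ms])
p=np.array([.4804,-.2785]);y=-.131;Z=R.from_euler('z',y)
print(proj(cal,np.r_[p,0]+Z.apply(np.array([[-40,28,5],[-40,-28,5],[-30,9,30],[-30,-9,30],[30,9,30],[30,-9,30]])/1000)).round().tolist())
go([*p,.035],frame(y))
E
```

```text
time_s: 18.5
eef_pos: [0.4751, -0.2781, 0.1236]
tool_rot: [0.066, 0.998, -0.0, -0.007]
ft_force: [0.8, -0.4, 0.7]
opening: 0.0528
finger_force: 0.0
[ 0.4750837  -0.27810744  0.12357815] 0.052751958743104
[([94.0, 329.0], 0.93), ([322.0, 248.0], 0.89), ([597.0, 400.0], 0.79), ([174.0, 462.0], 0.74)]
[[364.0, 192.0], [278.0, 192.0], [336.0, 216.0], [305.0, 216.0], [335.0, 308.0], [306.0, 308.0]]
shift [-0.48, 0.05, 9.0] rot [-0.004, -0.011, 0.001] rows>= 2.0
```

View pics/w7.png

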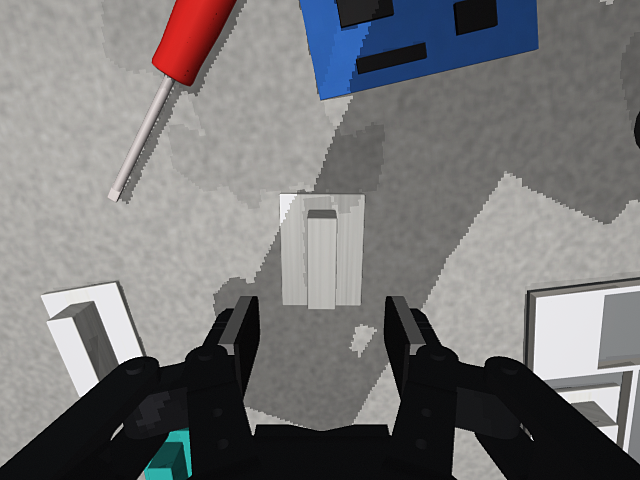

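Plate B is at columns 280–365, as predicted.

```bash
python3 -m creep '[-0.4,0.1,4,0,-0.009,0,62,-0.4,0.1,8,0,-0.009,0,62,-0.4,0.1,8.9,0,-0.009,0,62,-0.4,0.1,8.9,0,-0.009,0,62,-0.4,0.1,8.9,0,-0.009,0,0,-0.4,0.1,8.9,0,-0.009,0,0,-0.4,0.1,8.9,0,-0.009,0,0,-0.4,0.1,8.9,0,-0.009,0,0]'
python3 -m creep '[0,0,0,0,0,0,0,0,0,-2,0,0,0,0,0,0,-6,0,0,0,0,0,0,-10,0,0,0,0,0,0,-10,0,0,0,0,0,0,-10,0,0,0,0]'
python3 - <<'E'
from h import *
s=arm.read_state(); print(s['opening'],s['finger_force'])
a=go([.653,-.026,.11],frame(0));
E
```

```text
time_s: 19.4
eef_pos: [0.4792, -0.2787, 0.037]
tool_rot: [0.065, 0.998, -0.002, -0.0]
ft_force: [0.8, 0.7, 7.1]
opening: 0.0165
finger_force: 61.0
time_s: 20.0
eef_pos: [0.4785, -0.2779, 0.1362]
tool_rot: [0.065, 0.998, -0.002, -0.001]
ft_force: [-0.0, 0.2, -2.0]
opening: 0.0163
finger_force: 60.0
0.01631672630363776 60.012715458869934
shift [-14.02, 27.26, 2.49] rot [-0.004, -0.002, -0.131] rows>= 7.0
```

```bash
python3 -m creep '[-14,27.2,0,0,0,-0.131,0,-14,27.2,0,0,0,-0.131,0,-14,27.2,0,0,0,-0.131,0,-14,27.2,0,0,0,-0.131,0,-14,27.2,0,0,0,-0.131,0,-14,27.2,0,0,0,-0.131,0,-14,27.2,2,0,0,-0.131,0,-14,27.2,2.5,0,0,-0.131,0]'
python3 -m creep '[0,0,0,0,0,0,0,0,0,0,0,0,0,0]'
python3 -c "
from h import *
a=go([.653,-.026,.048],frame(0))"
```

```text
time_s: 20.8
eef_pos: [0.6507, -0.0244, 0.1044]
tool_rot: [-0.002, 1.0, -0.001, -0.006]
ft_force: [-0.4, -0.6, -1.8]
opening: 0.0169
finger_force: 60.0
time_s: 21.0
eef_pos: [0.6516, -0.0275, 0.1081]
tool_rot: [0.001, 1.0, -0.001, -0.003]
ft_force: [-0.6, -0.2, -1.9]
opening: 0.0167
finger_force: 60.0
shift [-0.18, 0.16, 6.01] rot [-0.002, -0.006, -0.001] rows>= 2.0
```

```bash
python3 -m creep '[-0.2,0.15,2,0,-0.006,0,0,-0.2,0.15,4,0,-0.006,0,0,-0.2,0.15,6,0,-0.006,0,0,-0.2,0.15,6,0,-0.006,0,0,-0.2,0.15,6.5,0,-0.006,0,0,-0.2,0.15,6.5,0,-0.006,0,0]'; python3 -m creep '[0,0,0.2,0,0,0,0,0,0,0.2,0,0,0,0]'
```

```text
time_s: 21.6
eef_pos: [0.6546, -0.0256, 0.0444]
tool_rot: [0.0, 1.0, -0.001, 0.001]
ft_force: [0.2, 0.3, -1.0]
opening: 0.0165
finger_force: 60.0
time_s: 21.8
eef_pos: [0.6545, -0.0251, 0.0422]
tool_rot: [-0.0, 1.0, -0.001, 0.001]
ft_force: [0.1, 0.3, -0.9]
opening: 0.0169
finger_force: 60.0
```

```bash
python3 -m creep '[0,0,0.2,0,0,0,0,0,0,0.2,0,0,0,0]'; python3 -m creep '[0,0,0.15,0,0,0,0,0,0,0.15,0,0,0,0]'
python3 -m creep '[0,0,0,0,0,0,30,0,0,0,0,0,0,62,0,0,0,0,0,0,62,0,0,-4,0,0,0,62,0,0,-9,0,0,0,62,0,0,-12,0,0,0,62,0,0,-12,0,0,0,62]'
python3 -c "
from h import *
go([.5258,-.449,.20],frame(.017))"
```

```text
time_s: 22.0
eef_pos: [0.6547, -0.0251, 0.0411]
tool_rot: [-0.0, 1.0, -0.001, 0.001]
ft_force: [-0.9, 0.6, 5.5]
opening: 0.0167
finger_force: 60.8
time_s: 22.2
eef_pos: [0.6547, -0.025, 0.0411]
tool_rot: [-0.0, 1.0, -0.001, 0.002]
ft_force: [-3.8, 0.1, 13.6]
opening: 0.0165
finger_force: 61.9
time_s: 22.9
eef_pos: [0.6569, -0.0249, 0.1635]
tool_rot: [-0.0, 1.0, -0.001, 0.006]
ft_force: [0.1, 0.7, 0.2]
opening: 0.0528
finger_force: 0.0
shift [13.08, -42.42, -3.7] rot [-0.003, 0.012, -0.017] rows>= 9.0
```

```bash
python3 -m creep '[13,-42.4,-3.5,0,0.01,-0.017,62,13,-42.4,-3.5,0,0.01,-0.017,62,13,-42.4,-3.5,0,0.01,-0.017,62,13,-42.4,-3.5,0,0.01,-0.017,62,13,-42.4,-3.5,0,0.01,-0.017,62,13,-42.4,-3.5,0,0.01,-0.017,62,13,-42.4,-3.5,0,0.01,-0.017,62,13,-42.4,-3.5,0,0.01,-0.017,62]'
python3 -c "
from h import *
go([.5258,-.449,.16],frame(.017))"
```

```text
time_s: 23.7
eef_pos: [0.5359, -0.4075, 0.1888]
tool_rot: [-0.009, 1.0, -0.0, -0.005]
ft_force: [1.0, -0.6, 0.6]
opening: 0.0528
finger_force: 0.0
shift [1.05, -4.13, 2.89] rot [-0.001, -0.011, 0.0] rows>= 2.0
```

```bash
python3 -m creep '[1,-4.1,2.9,0,-0.005,0,62,1,-4.1,2.9,0,-0.005,0,62,1,-4.1,2.9,0,-0.005,0,62]'
python3 - <<'E'
from h import *
s=arm.read_state(); Q=R.from_quat(s['tool_rot']); print(s['eef_pos'],s['qpos'])
im,cal=shot('wrist','w8.png')
ms=nets.masks_of('wrist','plate0'); print([(np.round(m['location']).tolist(),round(m['conf'],2),im[m['pixels']].mean(0).round()) for m in ms])
p=np.array([.5258,-.4490]);y=.017;Z=R.from_euler('z',y)
print(proj(cal,np.r_[p,0]+Z.apply(np.array([[-40,28,5],[-40,-28,5],[-30,9,30],[-30,-9,30],[30,9,30],[30,-9,30]])/1000)).round().tolist())
E
```

```text
time_s: 24.0
eef_pos: [0.5263, -0.4473, 0.1586]
tool_rot: [-0.008, 1.0, 0.001, -0.004]
ft_force: [-0.2, 0.9, -0.3]
opening: 0.0529
finger_force: 0.0
[ 0.52634996 -0.44734612  0.15860488] [-0.71957389  0.56914052  1.40517485 -0.00386223  1.17358397 -2.30391156]
[([321.0, 222.0], 0.79, array([196., 195., 194.])), ([349.0, 367.0], 0.74, array([ 34., 128., 123.]))]
[[355.0, 174.0], [278.0, 174.0], [330.0, 194.0], [303.0, 194.0], [329.0, 276.0], [304.0, 276.0]]
```

View pics/w8.png

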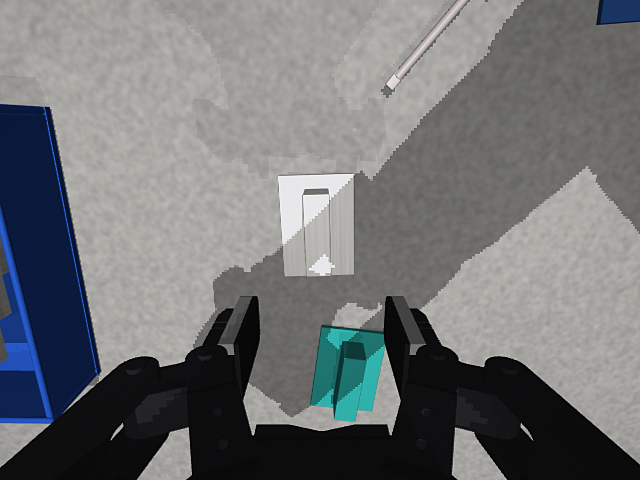

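Plate C is at columns 278–355, row 175, as predicted, with the turquoise look-alike well behind it.

```bash
python3 -m creep '[0,-0.1,4,0,0,0,62,0,-0.1,8,0,0,0,62,0,-0.1,11.5,0,0,0,62,0,-0.1,12.2,0,0,0,62,0,-0.1,12.2,0,0,0,0,0,-0.1,12.2,0,0,0,0,0,-0.1,12.2,0,0,0,0,0,-0.1,12.2,0,0,0,0]'
python3 -m creep '[0,0,0,0,0,0,0,0,0,-2,0,0,0,0,0,0,-6,0,0,0,0,0,0,-11,0,0,0,0,0,0,-13,0,0,0,0,0,0,-13,0,0,0,0]'
python3 - <<'E'
from h import *
s=arm.read_state(); print(s['opening'],s['finger_force'])
a=go([.653,.046,.14],frame(0));
E
```

```text
time_s: 24.9
eef_pos: [0.5288, -0.4493, 0.0423]
tool_rot: [-0.009, 1.0, -0.003, 0.0]
ft_force: [1.4, 1.4, 6.2]
opening: 0.0163
finger_force: 61.7
time_s: 25.5
eef_pos: [0.5292, -0.4496, 0.1746]
tool_rot: [-0.009, 1.0, -0.004, 0.002]
ft_force: [-0.4, -0.7, -0.9]
opening: 0.0163
finger_force: 60.7
0.01630032684000243 60.70395469665527
shift [-13.22, 49.37, 3.09] rot [-0.008, 0.003, 0.017] rows>= 11.0
```

```bash
python3 -m creep '[-13.2,49.4,0,0,0,0.017,0,-13.2,49.4,0,0,0,0.017,0,-13.2,49.4,0,0,0,0.017,0,-13.2,49.4,0,0,0,0.017,0,-13.2,49.4,0,0,0,0.017,0,-13.2,49.4,0,0,0,0.017,0,-13.2,49.4,0,0,0,0.017,0,-13.2,49.4,0,0,0,0.017,0]'
python3 -c "
from h import *
s=arm.read_state(); print(s['opening'],s['finger_force'])
a=go([.653,.046,.09],frame(0)); 
"
```

```text
time_s: 26.3
eef_pos: [0.6234, -0.058, 0.1664]
tool_rot: [-0.0, 1.0, -0.001, -0.003]
ft_force: [1.5, -0.4, -0.5]
opening: 0.016
finger_force: 60.7
0.01604744867798613 60.65124750137329
shift [-3.02, 10.41, 7.6] rot [-0.002, -0.007, 0.0] rows>= 3.0
```

```bash
python3 -m creep '[-3,10.4,0,0,-0.003,0,0,-3,10.4,0,0,-0.003,0,0,-3,10.4,3,0,-0.003,0,0,-3,10.4,7,0,-0.003,0,0,-3,10.4,7.5,0,-0.003,0,0,-3,10.4,7.5,0,-0.003,0,0,-3,10.4,7.5,0,-0.003,0,0]'
python3 - <<'E'
from h import *
s=arm.read_state(); print(s['opening'],s['finger_force'])
a=go([.653,.046,.052],frame(0)); 
im,cal=shot('wrist','w9.png')
E
```

```text
time_s: 27.0
eef_pos: [0.6547, 0.0433, 0.094]
tool_rot: [0.0, 1.0, -0.001, 0.001]
ft_force: [-0.1, 0.4, -0.9]
opening: 0.0162
finger_force: 60.6
0.016192373286790684 60.64295768737793
shift [0.18, 0.28, 4.2] rot [-0.002, 0.001, -0.001] rows>= 1.0
```

View pics/w9.png

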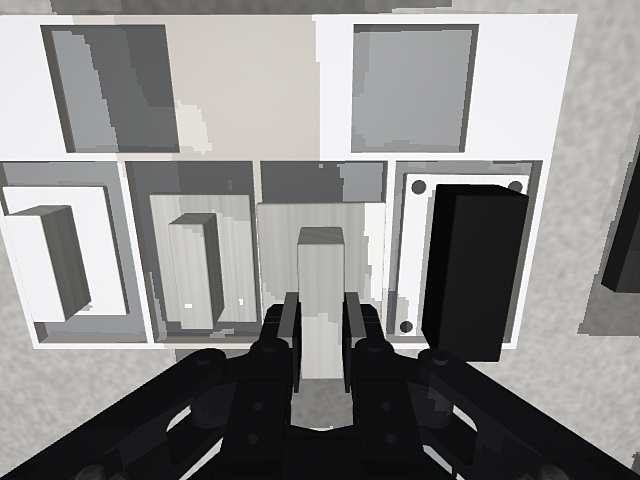

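The picture shows the module, plate A and plate B flat in their bays, with plate C above bay_c. I lower C.

```bash
python3 -m creep '[0.1,0.25,2,0,0,0,0,0.1,0.25,4,0,0,0,0,0.1,0.25,4.2,0,0,0,0,0.1,0.25,4.2,0,0,0,0]'; python3 -m creep '[0,0,0.3,0,0,0,0,0,0,0.3,0,0,0,0]'; python3 -m creep '[0,0,0.2,0,0,0,0,0,0,0.2,0,0,0,0]'; python3 -m creep '[0,0,0.2,0,0,0,0,0,0,0.2,0,0,0,0]'
```

```text
time_s: 27.45
eef_pos: [0.6535, 0.0459, 0.052]
tool_rot: [0.0, 1.0, -0.001, 0.0]
ft_force: [-0.2, -2.0, -0.9]
opening: 0.0159
finger_force: 60.7
time_s: 27.65
eef_pos: [0.6536, 0.0461, 0.0489]
tool_rot: [-0.0, 1.0, -0.001, 0.001]
ft_force: [0.7, 0.1, -2.2]
opening: 0.0166
finger_force: 60.7
time_s: 27.85
eef_pos: [0.6534, 0.0462, 0.0463]
tool_rot: [-0.0, 1.0, -0.001, 0.0]
ft_force: [1.5, 0.1, 0.1]
opening: 0.0162
finger_force: 60.8
time_s: 28.05
eef_pos: [0.6534, 0.0462, 0.0463]
tool_rot: [-0.0, 1.0, -0.001, 0.0]
ft_force: [-2.7, -0.6, 11.3]
opening: 0.0162
finger_force: 62.1
```

```bash
python3 -m creep '[0,0,-0.2,0,0,0,30,0,0,-0.2,0,0,0,62,0,0,-0.2,0,0,0,62,0,0,-4,0,0,0,62,0,0,-9,0,0,0,62,0,0,-14,0,0,0,62,0,0,-19,0,0,0,62,0,0,-19,0,0,0,62]'
python3 -m creep '[5,-1,-5,0,0,0,90,10,-3,-9,0,0,0,90,13,-3,-9,0,0,0,90,13,-3,-9,0,0,0,90,13,-3,-9,0,0,0,90,13,-3,-9,0,0,0,90]'
python3 - <<'E'
from h import *
s=arm.read_state(); print(s['opening'],s['qpos'],s['eef_pos'])
im,cal=shot('wrist','w10.png'); it,ct=shot('top')
mw=nets.masks_of('wrist','cap0'); mt=nets.masks_of('top','cap0')
for m in mw: print('w',m['conf'],np.round(m['location']),onz(cal,m['location'],.11).round(3),onz(cal,m['location'],.055).round(3))
for m in mt: print('t',m['conf'],np.round(m['location']),onz(ct,m['location'],.11).round(3),m['pixels'].sum())
E
```

```text
time_s: 28.85
eef_pos: [0.6566, 0.0468, 0.2423]
tool_rot: [-0.0, 1.0, -0.001, 0.008]
ft_force: [0.5, 0.0, -0.2]
opening: 0.053
finger_force: 0.0
time_s: 29.45
eef_pos: [0.5238, 0.0169, 0.3231]
tool_rot: [-0.0, 1.0, -0.001, -0.001]
ft_force: [0.3, -0.5, 0.2]
opening: 0.0772
finger_force: 0.0
0.0771567968150904 [ 0.01139012  0.20333324  1.55745465 -0.00192915  1.38185871 -1.55928826] [0.52377488 0.01691108 0.32311172]
w 0.9 [379. 108.] [0.435 0.066 0.11 ] [0.433 0.074 0.055]
w 0.88 [246.  96.] [ 0.426 -0.046  0.11 ] [ 0.423 -0.056  0.055]
w 0.67 [313. 237.] [0.549 0.01  0.11 ] [0.566 0.009 0.055]
t 0.7 [293. 287.] [0.432 0.072 0.11 ] 308
```

View pics/w10.png

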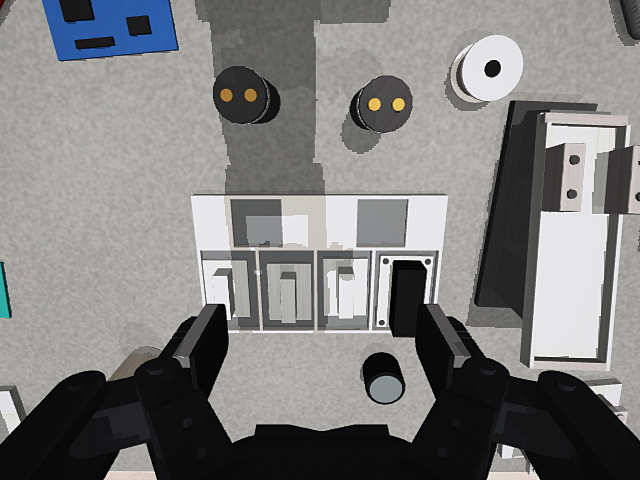

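All three plates and the module lie in the tray. Cans show at (241,95) and (385,104), wells at (257,223) and (382,223). I compute can and well positions.

Run:
```python
from h import *
cal=optics.get_calibration('wrist')
im=cv2.imread('pics/w10.png')
print('canR',onz(cal,(241,95),.11),'canL',onz(cal,(385,104),.11))
c=np.array([.621,.015,0])
P=c+np.array([[-88,106,12],[-28,106,12],[-28,46,12],[-88,46,12],[-88,-46,12],[-28,-46,12],[-28,-106,12],[-88,-106,12],[-92,151,12],[-92,-151,12]])/1000
print(proj(cal,P).round().tolist())
a=go([.44,.068,.20],frame(0));
```

```text
canR [ 0.42485384 -0.0494949   0.11      ] canL [0.43184766 0.07095278 0.11      ]
[[410.0, 199.0], [406.0, 248.0], [357.0, 248.0], [358.0, 199.0], [280.0, 199.0], [282.0, 247.0], [233.0, 247.0], [229.0, 199.0], [448.0, 196.0], [191.0, 196.0]]
shift [8.36, 5.13, 12.26] rot [-0.002, -0.003, 0.001] rows>= 4.0
```

```bash
python3 -m creep '[9.2,5.3,2,0,0,0,100,9.2,5.3,6,0,0,0,100,9.2,5.3,11,0,0,0,100,9.2,5.3,12.3,0,0,0,100,9.2,5.3,12.3,0,0,0,100,9.2,5.3,12.3,0,0,0,100]'
python3 - <<'E'
from h import *
im,cal=shot('wrist','w11.png'); s=arm.read_state(); print(s['opening'],s['qpos'])
print([(np.round(m['location']).tolist(),round(m['conf'],2)) for m in nets.boxes_of('wrist','cap0')],proj(cal,[[.432,.070,.11],[.432,.070,.055]]).round())
go([.432,.070,.085],frame(0))
E
```

```text
time_s: 30.25
eef_pos: [0.4322, 0.0697, 0.2012]
tool_rot: [-0.0, 1.0, -0.001, -0.0]
ft_force: [0.7, 0.5, 0.9]
opening: 0.0855
finger_force: 0.0
0.08534527358087189 [ 0.13464754  0.15123899  1.94183898 -0.0023805   1.04690493 -1.43519771]
[([322.0, 244.0], 0.95)] [[320. 255.]
 [321. 229.]]
shift [0.17, 0.06, 11.76] rot [-0.002, 0.003, -0.0] rows>= 3.0
```

View pics/w11.png

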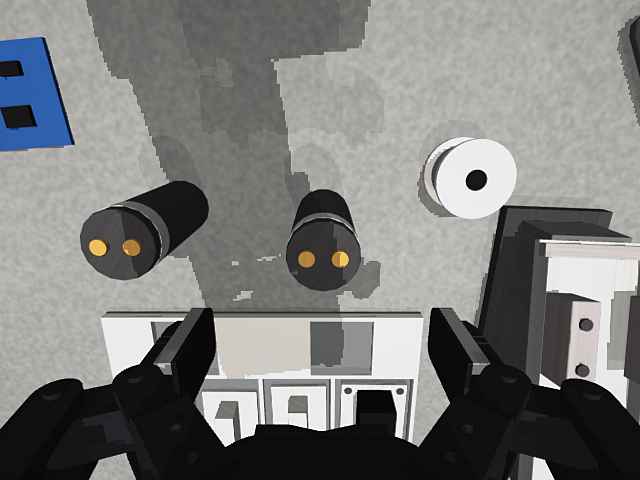

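Can L's top is centred at (323,253), as predicted. I descend and grip.

```bash
python3 -m creep '[0.1,0.2,4,0,0,0,100,0.1,0.2,8,0,0,0,100,0.1,0.2,11.6,0,0,0,100,0.1,0.2,11.7,0,0,0,100,0.1,0.2,11.7,0,0,0,20,0.1,0.2,11.7,0,0,0,20,0.1,0.2,11.7,0,0,0,20,0.1,0.2,11.7,0,0,0,20]'
python3 -m creep '[0,0,0,0,0,0,20,0,0,0,0,0,0,20,0,0,-2,0,0,0,20,0,0,-5,0,0,0,20,0,0,-6,0,0,0,20,0,0,-6,0,0,0,20]'
python3 - <<'E'
from h import *
s=arm.read_state(); print(s['opening'],s['finger_force'])
a=go([.563,.091,.145],frame(0));
E
```

```text
time_s: 31.15
eef_pos: [0.4318, 0.0713, 0.0862]
tool_rot: [-0.0, 1.0, -0.001, 0.002]
ft_force: [0.7, -0.7, 6.4]
opening: 0.0444
finger_force: 60.2
time_s: 31.75
eef_pos: [0.4312, 0.0716, 0.1458]
tool_rot: [-0.0, 1.0, -0.001, 0.002]
ft_force: [-1.4, -0.2, -2.3]
opening: 0.0447
finger_force: 61.5
0.04472763372286187 61.54450178146362
shift [-13.18, 1.94, 0.14] rot [-0.001, 0.004, 0.0] rows>= 3.0
```

```bash
python3 -m creep '[-4,0.5,0,0,0,0,20,-8,1.2,0,0,0,0,20,-12,1.8,0,0,0,0,20,-13.2,1.9,0,0,0,0,20,-13.2,1.9,0,0,0,0,20,-13.2,1.9,2,0,0,0,20,-13.2,1.9,3.5,0,0,0,20,-13.2,1.9,3.5,0,0,0,20]'
python3 - <<'E'
from h import *
a=go([.563,.091,.092],frame(0)); im,cal=shot('wrist','w12.png')
E
```

```text
time_s: 32.55
eef_pos: [0.5581, 0.0898, 0.1061]
tool_rot: [-0.0, 1.0, -0.002, -0.004]
ft_force: [0.3, -0.7, -2.7]
opening: 0.0446
finger_force: 61.6
shift [-0.51, 0.13, 1.4] rot [-0.003, -0.009, 0.0] rows>= 1.0
```

View pics/w12.png

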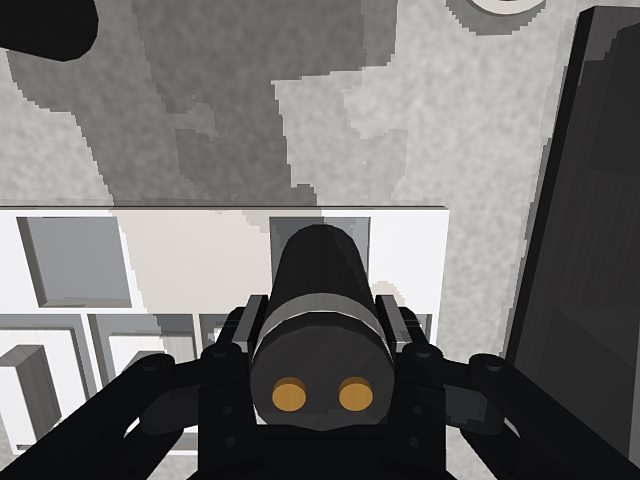

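The can's foot sits inside the left well (270–370, 218–). I lower it.

```bash
python3 -m creep '[-0.5,0.1,0.4,0,-0.007,0,20,-0.5,0.1,1,0,-0.007,0,20,-0.5,0.1,1.3,0,-0.007,0,20,-0.5,0.1,1.3,0,-0.007,0,20]'; python3 -m creep '[0,0,0.2,0,0,0,20,0,0,0.2,0,0,0,20]'; python3 -m creep '[0,0,0.2,0,0,0,20,0,0,0.2,0,0,0,20]'
```

```text
time_s: 33.0
eef_pos: [0.5665, 0.0913, 0.0954]
tool_rot: [-0.0, 1.0, -0.001, 0.003]
ft_force: [-0.2, -0.1, -1.4]
opening: 0.045
finger_force: 61.6
time_s: 33.2
eef_pos: [0.5669, 0.0913, 0.0937]
tool_rot: [-0.0, 1.0, -0.001, 0.003]
ft_force: [0.5, 0.2, -2.3]
opening: 0.0449
finger_force: 61.6
time_s: 33.4
eef_pos: [0.5669, 0.0913, 0.0916]
tool_rot: [-0.0, 1.0, -0.001, 0.003]
ft_force: [-0.4, 0.3, -1.5]
opening: 0.0448
finger_force: 61.6
```

```bash
python3 -m creep '[0.2,0,0.1,0,0.003,0,20,0.2,0,0.1,0,0.003,0,20]'; python3 -m creep '[0,0,0.2,0,0,0,20,0,0,0.2,0,0,0,20]'
```

```text
time_s: 33.6
eef_pos: [0.5646, 0.0913, 0.0906]
tool_rot: [-0.0, 1.0, -0.001, 0.001]
ft_force: [-0.3, 0.5, -1.6]
opening: 0.045
finger_force: 61.6
time_s: 33.8
eef_pos: [0.5652, 0.0913, 0.0902]
tool_rot: [-0.0, 1.0, -0.001, 0.002]
ft_force: [-2.6, -1.7, 7.5]
opening: 0.0448
finger_force: 62.5
```

Contact. I release, raise, and go to can R (0.425, −0.048).

```bash
python3 -m creep '[0,0,0,0,0,0,60,0,0,0,0,0,0,95,0,0,0,0,0,0,100,0,0,0,0,0,0,100,0,0,-4,0,0,0,100,0,0,-9,0,0,0,100,0,0,-12,0,0,0,100,0,0,-12,0,0,0,100]'
python3 -m creep '[4,-4,0,0,0,0,100,7,-7,0,0,0,0,100,11,-11,0,0,0,0,100,14,-14,0,0,0,0,100,14,-14,0,0,0,0,100,14,-14,0,0,0,0,100]'
python3 - <<'E'
from h import *
im,cal=shot('wrist','w13.png'); s=arm.read_state(); print(s['opening'],s['eef_pos'])
print([(np.round(m['location']).tolist(),round(m['conf'],2)) for m in nets.boxes_of('wrist','cap0')],proj(cal,[[.425,-.048,.11],[.425,-.048,.055],[.563,.091,.11]]).round())
go([.425,-.048,.086],frame(0))
E
```

```text
time_s: 34.6
eef_pos: [0.5673, 0.0919, 0.2139]
tool_rot: [-0.0, 1.0, -0.0, 0.007]
ft_force: [0.7, 0.2, -0.4]
opening: 0.0852
finger_force: 0.0
time_s: 35.2
eef_pos: [0.424, -0.049, 0.2082]
tool_rot: [0.001, 1.0, -0.001, 0.002]
ft_force: [0.5, 0.5, -0.6]
opening: 0.0852
finger_force: 0.0
0.0852646507174771 [ 0.42487288 -0.0484966   0.20830804]
[([317.0, 238.0], 0.73), ([520.0, 455.0], 0.62), ([1.0, 66.0], 0.56)] [[321. 253.]
 [321. 228.]
 [510. 429.]]
shift [0.08, 0.04, 12.24] rot [-0.002, 0.003, 0.001] rows>= 3.0
```

View pics/w13.png

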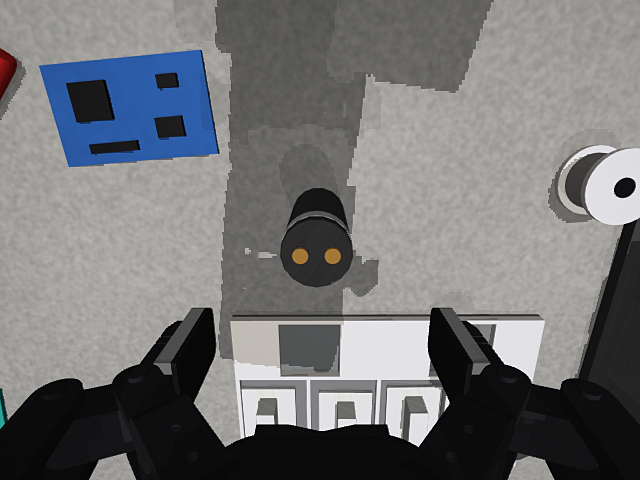

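Can R's top is at (316,251), 2 mm to −y of the prediction. I have now viewed 17 pictures, three over the limit of 14, so from here on I check by numbers only.

```bash
python3 -m creep '[0.1,-0.2,4,0,0,0,100,0.1,-0.2,8,0,0,0,100,0.1,-0.2,12,0,0,0,100,0.1,-0.2,12.2,0,0,0,100,0.1,-0.2,12.2,0,0,0,20,0.1,-0.2,12.2,0,0,0,20,0.1,-0.2,12.2,0,0,0,20,0.1,-0.2,12.2,0,0,0,20]'
python3 -m creep '[0,0,0,0,0,0,20,0,0,0,0,0,0,20,0,0,-2,0,0,0,20,0,0,-5,0,0,0,20,0,0,-6,0,0,0,20,0,0,-6,0,0,0,20]'
python3 - <<'E'
from h import *
s=arm.read_state(); print(s['opening'],s['finger_force'])
a=go([.563,-.061,.145],frame(0));
E
```

```text
time_s: 36.1
eef_pos: [0.4257, -0.0509, 0.0885]
tool_rot: [-0.0, 1.0, -0.001, 0.004]
ft_force: [-0.9, -0.5, 6.6]
opening: 0.0448
finger_force: 60.2
time_s: 36.7
eef_pos: [0.4248, -0.0508, 0.1481]
tool_rot: [-0.0, 1.0, -0.001, 0.004]
ft_force: [0.3, 0.8, -2.2]
opening: 0.0451
finger_force: 61.5
0.045119501291246776 61.500141620635986
shift [-13.82, -1.03, 0.42] rot [-0.003, 0.008, 0.0] rows>= 3.0
```

```bash
python3 -m creep '[-4,-0.5,0,0,0.006,0,20,-8,-1,0,0,0.006,0,20,-12,-1,0,0,0.006,0,20,-13.8,-1,0,0,0.006,0,20,-13.8,-1,0,0,0.006,0,20,-13.8,-1,2,0,0.006,0,20,-13.8,-1,3.5,0,0.006,0,20,-13.8,-1,3.5,0,0.006,0,20,-13.8,-1,3.5,0,0.006,0,20]' ; python3 -m creep '[-13.8,-1,0,0,0.006,0,20,-13.8,-1,0,0,0.006,0,20,-13.8,-1,0,0,0.006,0,20,-13.8,-1,0,0,0.006,0,20,-13.8,-1,2,0,0.006,0,20,-13.8,-1,3.5,0,0.006,0,20,-13.8,-1,3.5,0,0.006,0,20]'; python3 -c "
from h import *
a=go([.563,-.061,.096],frame(0))"
```

```text
time_s: 37.4
eef_pos: [0.5588, -0.0603, 0.1086]
tool_rot: [-0.0, 1.0, -0.001, -0.006]
ft_force: [-0.6, -0.5, -2.4]
opening: 0.0447
finger_force: 61.5
shift [-0.44, -0.07, 1.25] rot [-0.001, -0.011, 0.0] rows>= 1.0invalid input at $: expected 1 to 8 rows
```

```bash
python3 -m creep '[-0.4,-0.1,0.4,0,-0.006,0,20,-0.4,-0.1,1,0,-0.006,0,20,-0.4,-0.1,1.2,0,-0.006,0,20,-0.4,-0.1,1.2,0,-0.006,0,20]'; python3 -m creep '[0,0,0.2,0,0,0,20,0,0,0.2,0,0,0,20]'; python3 -m creep '[0,0,0.2,0,0,0,20,0,0,0.2,0,0,0,20]'
```

```text
time_s: 37.8
eef_pos: [0.5657, -0.0617, 0.1]
tool_rot: [-0.0, 1.0, -0.001, 0.001]
ft_force: [0.4, -0.1, -1.8]
opening: 0.045
finger_force: 61.5
time_s: 38.0
eef_pos: [0.5659, -0.0617, 0.0981]
tool_rot: [-0.0, 1.0, -0.001, 0.002]
ft_force: [-0.4, 0.2, -2.3]
opening: 0.0449
finger_force: 61.5
time_s: 38.2
eef_pos: [0.5658, -0.0616, 0.0959]
tool_rot: [-0.0, 1.0, -0.001, 0.001]
ft_force: [0.4, -0.9, -1.1]
opening: 0.0446
finger_force: 61.5
```

```bash
python3 -m creep '[0.1,0,0.2,0,0,0,20,0.1,0,0.2,0,0,0,20]'; python3 -m creep '[0,0,0.2,0,0,0,20,0,0,0.2,0,0,0,20]'; python3 -m creep '[0,0,0.15,0,0,0,20,0,0,0.15,0,0,0,20]'
```

```text
time_s: 38.4
eef_pos: [0.5646, -0.0616, 0.0938]
tool_rot: [-0.0, 1.0, -0.001, 0.001]
ft_force: [-0.2, -0.4, -2.1]
opening: 0.0447
finger_force: 61.5
time_s: 38.6
eef_pos: [0.5652, -0.0618, 0.0926]
tool_rot: [-0.0, 1.0, -0.001, 0.002]
ft_force: [-1.0, 0.2, 2.1]
opening: 0.0448
finger_force: 61.7
time_s: 38.8
eef_pos: [0.5654, -0.0618, 0.0925]
tool_rot: [-0.0, 1.0, -0.001, 0.002]
ft_force: [-3.7, -0.2, 11.6]
opening: 0.045
finger_force: 62.8
```

```bash
python3 -m creep '[0,0,-0.1,0,0,0,60,0,0,-0.1,0,0,0,95,0,0,-0.1,0,0,0,100,0,0,-0.1,0,0,0,100,0,0,-4,0,0,0,100,0,0,-9,0,0,0,100,0,0,-14,0,0,0,100,0,0,-19,0,0,0,100]'
python3 - <<'E'
from h import *
ct=optics.get_calibration('top')
w1=dict(mtx=optics.get_calibration('wrist')['mtx'],position=[0.42045027, 0.27223636, 0.44366399],orientation=[-0.10971146, -0.10980174,  0.699148  ,  0.69792482])
kt=(142.2,242.6); kw=(480,231)
print('knob tri',tri([ray(ct,kt),ray(w1,kw)]),onz(ct,kt,.08),onz(w1,kw,.08))
for z in (.025,):
  T=np.array([onz(ct,np.array(p)/2.9+[125,165],z) for p in [(43,157),(105,150),(112,232),(50,238)]]); W=np.array([onz(w1,p,z) for p in [(438,271),(481,265),(475,207),(432,210)]])
  print(T.round(3).tolist(),T.mean(0)); print(W.round(3).tolist(),W.mean(0))
go([.46,.36,.30],frame(0))
E
```

```text
time_s: 39.6
eef_pos: [0.564, -0.0612, 0.2823]
tool_rot: [-0.0, 1.0, -0.001, 0.001]
ft_force: [0.5, 0.4, -0.0]
opening: 0.0853
finger_force: 0.0
knob tri [0.52523061 0.43041881 0.09023906] [0.52600949 0.43414724 0.08      ] [0.52824677 0.43509828 0.08      ]
[[0.589, 0.464, 0.025], [0.596, 0.411, 0.025], [0.526, 0.401, 0.025], [0.519, 0.454, 0.025]] [0.55736078 0.43262295 0.025     ]
[[0.596, 0.415, 0.025], [0.588, 0.467, 0.025], [0.516, 0.45, 0.025], [0.519, 0.401, 0.025]] [0.55455169 0.43315101 0.025     ]
shift [10.38, 42.12, -1.89] rot [-0.002, 0.003, 0.0] rows>= 9.0
```

```bash
python3 -m creep '[8,42,-2,0,0,-0.16,0,8,42,-2,0,0,-0.16,0,8,42,-2,0,0,-0.16,0,8,42,-2,0,0,-0.16,0,8,42,-2,0,0,-0.16,0,8,42,-2,0,0,-0.16,0,8,42,-2,0,0,-0.16,0,8,42,-2,0,0,-0.16,0]'
python3 -m creep '[0,5,0,0,0,0,0,0,10,0,0,0,0,0,0,10,0,0,0,0,0,0,10,0,0,0,0,0]'
python3 - <<'E'
from h import *
s=arm.read_state(); print(s['eef_pos'],R.from_quat(s['tool_rot']).as_matrix().round(3).tolist(),s['opening'])
im,cal=shot('wrist','w14.png'); it,ct=shot('top','t14.png')
for cn,c in (('wrist',cal),('top',ct)):
  for l in ('feedswitch_tip','feedswitch_base'):
    print(cn,l,[(np.round(m['location']).tolist(),round(m['conf'],2),onz(c,m['location'],.05).round(3).tolist(),m['pixels'].sum()) for m in nets.masks_of(cn,l)[:2]])
k=np.array([.524,.430,.083]); p=proj(cal,[k,[.556,.433,.025]]); print(p)
u,v=p[0].round().astype(int); g=im[max(0,v-40):v+40,max(0,u-40):u+40].max(2); ys,xs=np.where(g<45); print('dark centroid',xs.mean()+max(0,u-40),ys.mean()+max(0,v-40),len(xs),np.ptp(xs),np.ptp(ys))
# tray check in top view
c=np.array([.621,.015,0])
for n,l in (('cap0','cap0'),('module','module'),('plate0','plate0')): print(n,[(np.round(m['location']).tolist(),round(m['conf'],2)) for m in nets.boxes_of('top',l)])
print(proj(ct,c+np.array([[-58,76,114],[-58,-76,114],[32,108,44],[32,-113,34],[32,-41,34],[32,31,34]])/1000).round().tolist())
a=.16;U=np.array([np.cos(a),np.sin(a),0]); go(np.array([.556,.433,0])-.072*U+[0,0,.15],frame(a))
E
```

```text
time_s: 40.4
eef_pos: [0.4887, 0.3332, 0.2981]
tool_rot: [-0.08, 0.997, -0.001, 0.002]
ft_force: [1.5, 0.6, -0.2]
opening: -0.0005
finger_force: 0.0
time_s: 40.8
eef_pos: [0.4729, 0.4308, 0.2969]
tool_rot: [-0.081, 0.997, -0.002, 0.001]
ft_force: [0.3, -0.1, -0.8]
opening: 0.0003
finger_force: 0.0
[0.47292896 0.43080612 0.2969314 ] [[-0.987, -0.162, 0.002], [-0.162, 0.987, -0.004], [-0.002, -0.004, -1.0]] 0.0003178630585436958
wrist feedswitch_tip [([313.0, 264.0], 0.68, [0.541, 0.432, 0.05], np.int64(570))]
wrist feedswitch_base [([314.0, 265.0], 0.79, [0.542, 0.433, 0.05], np.int64(2493)), ([266.0, 34.0], 0.27, [0.333, 0.357, 0.05], np.int64(4542))]
top feedswitch_tip [([324.0, 224.0], 0.66, [0.588, 0.005, 0.05], np.int64(4857)), ([142.0, 237.0], 0.55, [0.543, 0.448, 0.05], np.int64(117))]
top feedswitch_base [([149.0, 231.0], 0.55, [0.557, 0.43, 0.05], np.int64(620))]
[[313.03976424 260.19127839]
 [312.64570477 268.01581188]]
dark centroid 313.927453769559 265.17780938833573 703 39 62
cap0 [([351.0, 232.0], 0.67), ([290.0, 231.0], 0.65)]
module [([279.0, 198.0], 0.81), ([319.0, 222.0], 0.64)]
plate0 [([366.0, 203.0], 0.94), ([307.0, 203.0], 0.87), ([488.0, 203.0], 0.78), ([335.0, 200.0], 0.63), ([503.0, 361.0], 0.56), ([217.0, 232.0], 0.4)]
[[286.0, 230.0], [352.0, 231.0], [277.0, 196.0], [365.0, 200.0], [336.0, 199.0], [308.0, 198.0]]
shift [-0.93, -0.9, 14.83] rot [-0.002, 0.003, -0.001] rows>= 3.0
```

The top view agrees: both cans, the module and the three plates are at their places, and knob and box match the prediction. Next is the lever.

```bash
python3 -m creep '[-0.8,-0.9,0,0,0,0,0,-0.8,-0.9,5,0,0,0,0,-0.8,-0.9,10,0,0,0,0,-0.8,-0.9,15,0,0,0,0,-0.8,-0.9,19,0,0,0,0,-0.8,-0.9,20.4,0,0,0,0,-0.8,-0.9,20.4,0,0,0,0]'
python3 -m creep '[-1,0,0,0,0,0,0,-2,0,0,0,0,0,0,-3,0,0,0,0,0,0,-4,0,0,0,0,0,0,-5,0,0,0,0,0,0,-5,0,0,0,0,0,0]'
python3 -c "
from h import *
s=arm.read_state();a=.16;U=np.array([np.cos(a),np.sin(a)]);d=np.array(s['eef_pos'])[:2]-[.556,.433];print('u',d@U,'v',d@[-U[1],U[0]],s['eef_pos'],s['ft_force'])"
```

```text
time_s: 41.95
eef_pos: [0.4833, 0.4209, 0.0922]
tool_rot: [-0.08, 0.997, -0.002, -0.0]
ft_force: [-0.1, 0.9, -0.0]
opening: 0.0001
finger_force: 0.0
time_s: 42.55
eef_pos: [0.5348, 0.4302, 0.0943]
tool_rot: [-0.08, 0.997, -0.001, 0.003]
ft_force: [0.1, 0.0, -0.7]
opening: 0.0
finger_force: 0.0
u -0.021374698522982623 v 0.0005768038151970281 [0.53480642 0.43016406 0.09430962] [ 0.13837602  0.01404436 -0.67269209]
```

```bash
python3 -m creep '[-0.8,0,0,0,0,0,0,-1.6,0,0,0,0,0,0,-2.4,0,0,0,0,0,0,-2.9,0,0,0,0,0,0,-2.9,0,0,0,0,0,0]'; python3 -m creep '[-0.2,0,0,0,0,0,0,-0.2,0,0,0,0,0,0]'; python3 -m creep '[-0.2,0,0,0,0,0,0,-0.2,0,0,0,0,0,0]'; python3 -c "
from h import *
s=arm.read_state();a=.16;U=np.array([np.cos(a),np.sin(a)]);d=np.array(s['eef_pos'])[:2]-[.556,.433];print('u',d@U,'v',d@[-U[1],U[0]],s['ft_force'])"
```

```text
time_s: 43.05
eef_pos: [0.5623, 0.4346, 0.0939]
tool_rot: [-0.08, 0.997, -0.001, 0.002]
ft_force: [-0.0, 1.3, -0.5]
opening: 0.0001
finger_force: 0.0
time_s: 43.25
eef_pos: [0.5635, 0.4348, 0.0942]
tool_rot: [-0.08, 0.997, -0.001, 0.002]
ft_force: [0.5, 0.4, 0.4]
opening: -0.0001
finger_force: 0.0
time_s: 43.45
eef_pos: [0.5653, 0.4351, 0.0942]
tool_rot: [-0.08, 0.997, -0.001, 0.001]
ft_force: [-0.9, -0.8, -0.1]
opening: 0.0001
finger_force: 0.3
u 0.009521537193696337 v 0.0006352947497657305 [-0.91696283 -0.81424842 -0.09075486]
```

Advance in small steps until the end stop pushes back.

```bash
for i in 1; do python3 -m creep '[-0.2,0,0,0,0,0,0,-0.2,0,0,0,0,0,0]'; done; python3 -m creep '[-0.2,0,0,0,0,0,0,-0.2,0,0,0,0,0,0]' | grep -A1 ft_; python3 -m creep '[-0.2,0,0,0,0,0,0,-0.2,0,0,0,0,0,0]'
```

```text
time_s: 43.65
eef_pos: [0.5675, 0.4355, 0.0942]
tool_rot: [-0.08, 0.997, -0.001, 0.002]
ft_force: [-0.4, 0.0, -0.2]
opening: -0.0002
finger_force: 0.4
ft_force: [-2.7, -0.5, -0.8]
opening: 0.0002
time_s: 44.05
eef_pos: [0.5691, 0.4357, 0.0941]
tool_rot: [-0.08, 0.997, -0.002, -0.001]
ft_force: [-8.1, -1.6, 2.4]
opening: 0.0001
finger_force: 3.9
```

The end stop is reached (8 N). I back off, raise and verify.

```bash
python3 -m creep '[2,0,0,0,0,0,0,4,0,0,0,0,0,0,6,0,-4,0,0,0,0,6,0,-9,0,0,0,0,6,0,-14,0,0,0,0,8,0,-19,0,0,0,0,8,0,-19,0,0,0,0,8,0,-19,0,0,0,0]'
python3 - <<'E'
from h import *
im,cal=shot('wrist'); it,ct=shot('top')
for cn,c,i in (('wrist',cal,im),('top',ct,it)):
  p=proj(c,[[.590,.438,.083],[.522,.4275,.083]])
  for q in p:
    u,v=q.round().astype(int); print(cn,q.round(),'min/mean brightness 7x7',i[v-3:v+4,u-3:u+4].max(2).mean())
  print([(np.round(m['location']).tolist(),round(m['conf'],2)) for m in nets.boxes_of(cn,'feedswitch_tip')])
for l in ('cap0','module','plate0'): print(l,[(np.round(m['location']).tolist(),round(m['conf'],2)) for m in nets.boxes_of('top',l)])
im,cs=shot('side'); c=np.array([.621,.015,0])
for m in nets.masks_of('side','cap0')[:3]:
  ys,xs=np.where(m['pixels']); print('side cap',m['conf'],xs.min(),xs.max(),ys.min(),ys.max())
print(proj(cs,c+np.array([[-58,76,4],[-58,76,114],[-58,-76,4],[-58,-76,114]])/1000).round().tolist())
E
```

```text
time_s: 44.85
eef_pos: [0.4924, 0.4243, 0.2866]
tool_rot: [-0.08, 0.997, 0.0, 0.004]
ft_force: [-0.7, 0.4, 0.6]
opening: 0.0001
finger_force: 0.0
wrist [319. 312.] min/mean brightness 7x7 31.040816326530614
wrist [320. 245.] min/mean brightness 7x7 109.91836734693878
[([323.0, 274.0], 0.69)]
top [142. 216.] min/mean brightness 7x7 63.0
top [144. 244.] min/mean brightness 7x7 128.55102040816325
[([353.0, 232.0], 0.18), ([324.0, 222.0], 0.18)]
cap0 [([351.0, 232.0], 0.87), ([288.0, 230.0], 0.55), ([289.0, 152.0], 0.25)]
module [([278.0, 198.0], 0.7), ([320.0, 222.0], 0.65)]
plate0 [([367.0, 202.0], 0.97), ([488.0, 205.0], 0.76), ([307.0, 203.0], 0.69), ([502.0, 361.0], 0.67)]
side cap 0.9 326 347 237 287
side cap 0.84 304 322 209 253
side cap 0.21 347 365 241 258
[[311.0, 250.0], [312.0, 212.0], [334.0, 282.0], [336.0, 242.0]]
```

```bash
python3 -c "
from bench import job
print(job.job_done())"
```

```text
the job is handed in; nothing more can be done
None
```

I handed the job in, with no verdict shown: by camera and force checks the module and all three plates lie in their bays, both cans stand in wells, and the lever is at its end stop; however, I viewed 17 pictures against the limit of 14.

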